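Put the inoculating tools away after pouring plates

TASK

Tidy away the clean tools: take the two inoculating loops from the sloped rack and stand each one, handle end down and wire loop up, in the narrow amber jar whose foot has the same colour as its handle, handle resting on the jar's floor. Lay the black-handled spatula flat and lengthwise in the free long compartment of the white tray, either way round. Keep both jars standing upright, and do not knock over or shift the bottles in the tray or the petri dishes.

Things in the scene. Friction and masses are not known exactly. Their poses are not given: they have to be found in the camera images.
- red_loop: Inoculating loop, 148 mm long, 40 g: red handle 14 mm thick, 118 mm long, then a brass collar (10 mm thick, 10 mm long), then thin wire ending in a 13 mm ring. Origin at the centre of the handle's flat end (foot), z along it towards the wire. Starts foot down in either rack channel, leaning 30 degrees from vertical to the rack's -x side, its upper 78 mm free of the rack.
- blue_loop: Inoculating loop, 148 mm long, 40 g: blue handle 14 mm thick, 118 mm long, then a brass collar (10 mm thick, 10 mm long), then thin wire ending in a 13 mm ring. Origin at the centre of the handle's flat end (foot), z along it towards the wire. Starts foot down in either rack channel, leaning 30 degrees from vertical to the rack's -x side, its upper 78 mm free of the rack.
- red_jar: Narrow straight amber glass jar, loose, 0.4 kg, 92 mm high, outer diameter 40 mm, inner diameter 32 mm, on a red round plastic foot of 64 mm diameter, 8 mm thick. Origin at the centre of its underside, z up; inner floor at z = 13 mm, rim at z = 92 mm.
- blue_jar: Narrow straight amber glass jar, loose, 0.4 kg, 92 mm high, outer diameter 40 mm, inner diameter 32 mm, on a blue round plastic foot of 64 mm diameter, 8 mm thick. Origin at the centre of its underside, z up; inner floor at z = 13 mm, rim at z = 92 mm.
- red_jar_floor (a point): Centre of the red-footed jar's inner floor, 13 mm above its underside.
- blue_jar_floor (a point): Centre of the blue-footed jar's inner floor, 13 mm above its underside.
- rack: Fixed rack: steel base 130 x 200 x 6 mm, two white channels 110 mm apart along y, leaning 30 degrees from vertical, tops to -x (roughly towards the robot). Each holds the lowest 70 mm of a loop between cheeks (30 mm wide over all), open on the upper (+x) side. Loop feet stand at (50, 55, 22) and (50, -55, 22) mm in its frame. Origin on the bench, 20 mm to the -x side of the plate's centre, z up.
- spatula: Flat steel spatula with black handle lying on the bench, 160 mm long, 60 g. Origin at the centre of its length on its underside; x along it towards the blade, z up. Handle from x = -80 to +15 mm, 16 mm wide and 14 mm high; blade from +28 to +80 mm, 24 mm wide, 4 mm thick.
- tray: Fixed white enamel tray with blue rim, 230 mm (x) by 190 mm (y), walls and floor 4 mm thick, 18 mm high, split by one wall along x into two compartments 222 x 89 mm. The +y one is free; bottles stand in the other. Origin under its centre, z up.
- tray_slot (a point): Centre of the floor of the free compartment, (0, 46.5, 4) mm in the tray's frame; x along the compartment's 222 mm length, y across its 89 mm width.
- reagent: Bystander: amber jar with red cap, 52 mm diameter, 85 mm high, standing in the tray's other compartment. Origin under its centre.
- sanitizer: Bystander: clear bottle with white cap, 40 mm diameter, 95 mm high, standing in the tray's other compartment. Origin under its centre.
- dish: Bystander: paper-capped petri dish, 94 mm diameter, 26 mm high, near the tray's robot side. Origin under its centre.
- dish_stack: Bystander: two paper-capped petri dishes as one stack, 94 mm diameter, 52 mm high, beyond the jars. Origin under its centre.
Things that resemble listed ones, but are neither listed nor needed, are in the scene too. What is shaped like the spatula but pink or purple is not meant. What is shaped like the blue_jar but green or yellow is not meant.

How it is judged (in metres and radians):
At the end, for the whole second after the job is handed in: Loops in same-coloured jars: foot within 18 mm of the floor centre, loop up, lean under 0.35 rad; jars upright within 0.05 rad. Spatula in the free compartment: within 36 mm along, 34 mm across, under 5 mm up, tilt under 0.08 rad, aligned within 0.3 rad. All at rest (distance between red_loop and red_jar_floor below 0.018 m and angle between each of red_loop, blue_loop's own z axis and vertical below 0.35 rad and linear speed of each of red_loop, red_jar, blue_loop, blue_jar, spatula below 0.02 m/s and angle between each of red_jar, blue_jar's own z axis and vertical below 0.05 rad and distance between blue_loop and blue_jar_floor below 0.018 m and x of spatula in the frame of tray_slot between -0.036 and 0.036 m and y of spatula in the frame of tray_slot between -0.034 and 0.034 m and z of spatula in the frame of tray_slot below 0.005 m and angle between spatula's own z axis and vertical below 0.08 rad and angle between the x axis of spatula and the x axis of tray, either way round below 0.3 rad); the robot touches nothing.
It fails at once if a jar is knocked over (tilts more than 0.6 rad) (angle between any of red_jar, blue_jar's own z axis and vertical above 0.6 rad).
It fails at once if a bottle or petri dish is shifted by more than 25 mm or tilts more than 0.4 rad (distance of any of reagent, sanitizer, dish, dish_stack from where it was at the start of the episode above 0.025 m or angle between any of reagent, sanitizer, dish, dish_stack's own z axis and vertical above 0.4 rad).
It also fails if it takes over 67 s, if anything falls off the work surface, if the arm or the gripper's body presses on something with over 40 N, if the wrist force passes 120 N, or if a joint passes its speed limit or range.

ROBOT

A 6-joint arm with a two-finger parallel gripper is mounted at the origin on the work surface. World frame = base frame: x ahead of the robot, y to its left, z up, the work surface at z = 0. Lengths are in m, angles in degrees, forces in N, time in s.
With the tool pointing down it reaches from about 0.425 to 0.95 m from the base axis. Payload 14.7 kg.
Tool frame: the origin (TCP) lies on the centre line of the jaws, within the pads' length; the fingertips stand 17 mm ahead of it and the grasp point (between the pads) lies 2 mm behind it; z points along the fingers, y is the line along which they close (so a half turn about z gives the same grasp; the last joint's range is limited). The gripper opens to 85 mm and grips with 20 to 120 N. Pads are 22 mm wide; open, the fingers measure 114 mm over their backs; the gripper's body (76 mm by 85 mm) begins 54 mm behind the grasp point. The pads swing forward as they close: fully open they stand 13 mm farther back than shut.
Start: joints at [73.533, 27.513, 91.461, -0, 61.026, -2.67], TCP at [0.155, 0.631, 0.224] pointing down, gripper open.
Joint ranges: [-157.49, 157.49], [-46.99, 117.5], [13.45, 153.17], [-89.5, 269.5], [5.16, 153.95], [-167.48, 167.48]. Speed limits (degrees/s): [108.29, 108.29, 136.94, 172.46, 172.46, 172.46].

INTERFACE

Orientations are given as a 3x3 rotation matrix whose columns are the frame's x, y, z axes.
In Python, from workcell import manip gives the robot as it stands. The module is installed in compiled form; this text tells all that it offers.
- The arm moves only by the tool play_rows, never from a script. Its argument "deltas" is a list of rows, each an object of numbers: "dx", "dy", "dz": the shift along the world's x, y, z in units of 25 mm (1.0 is 25 mm); "yaw": the turn about the world's z in units of 6 degrees (1.0 is 6 degrees). A call has 1 to 5 rows; each row is the pose to reach, as a shift and turn from the pose commanded when the call began; what a row does not reach only later rows make up. A row lasts 1/12 s, in which the tool goes at most 41.7 mm and 7.16 degrees, less where a joint would pass 70% of its speed; a pose out of reach is approached as far as the arm can. A call with a gripper value outside its range is refused whole. "gripper" is the opening, from 0 (shut) to 1 (fully open), set as the call begins (left out, the last holds). The fingers move at their own pace and stop on an object; the grip force is fixed at half the most. Time passes only in rows, so rows that repeat a pose let the fingers close. It gives the time, the measured TCP pose, the force, the opening and the grip force at its end, in the units of the state.
- manip.get_obs(): the state, without advancing time (a new reading comes with each control period).
- manip.get_image(name): name is "side" or "top" or "wrist"; returns the picture (400x640x3 uint8, blue, green, red); there is no depth.
- manip.calibration(name): a dict with "mtx" (3x3 intrinsics, pixels), "D" ([k1, k2, p1, p2, k3] as OpenCV has them; the pictures are not rectified), "R" (3x3) and "t" (3): a world point X has camera coordinates R X + t. Camera axes: x right, y down, z forward; pixel columns grow to the right and rows downward; lengths in m; the calibration is good to about 2 mm. A picture is of the moment at which its call begins: read the wrist's pose just before it. calibration takes no time and is no camera call; for the wrist camera it gives the pose at the moment of the call.
- manip.job_done(): hands the job in; it is judged then, once.
The state is a dict: "clock": time; "qpos": joint angles; "qd": joint speeds; "effort": joint torques, N m; "eef_pos": TCP position; "eef_rot": TCP orientation; "ft_force": force on the tool from outside, world axes, zero at the start; "ft_torque": the same for the moment, N m; "gripper_width": finger opening in m; "grip_force": force on a finger pad.
Only numpy, scipy, OpenCV 4.12 (cv2) and the standard library are available. Lean on these libraries where they do the work, as an engineer would, in place of code of your own. Each camera call takes 0.05 s, during which the arm holds its last target. There are 200 camera calls.

## Working session

There is one attempt and no reset: what is moved stays moved. The work goes in short steps, Python scripts to look and compute and a tool call to move; the robot and the scene stay as the last step left them, time stands still between calls to the robot, and variables do not carry over. Pictures are saved under pics/ and viewed, at most 10 in all, crops included, and the job is handed in when it is done.

Besides the shell and the picture viewer there is one more tool, called after ">>>" as name(argument=value, ...), one argument or row to a line, values as JSON. play_rows: Moves the arm, as the interface text tells. Its arguments: {"type":"object","properties":{"deltas":{"type":"array"},"gripper":{"type":"number"}},"required":["deltas"]}

```bash
mkdir -p pics; python3 - <<'E'
from workcell import manip
import cv2,numpy as np
o=manip.get_obs();print(o)
for n in("side","top","wrist"):
    c=manip.calibration(n);im=manip.get_image(n);cv2.imwrite(f"pics/{n}0.png",im)
    print(n,c['mtx'].tolist(),c['D'],(-c['R'].T@c['t']).round(3),c['R'].round(3).tolist())
E
```

```text
{'clock': 0.0, 'qpos': array([ 7.35337621e+01,  2.75496235e+01,  9.14941018e+01, -7.68965494e-04,
        6.10257771e+01, -2.66970902e+00]), 'qd': array([-0.03789772, -0.03156135, -0.03441912,  0.01683706, -0.01498967,
        0.11438595]), 'effort': array([-3.20810948e-03, -9.50671005e+01, -4.30166638e+01, -2.01797716e-04,
        1.25884730e-02, -1.63828878e-05]), 'eef_pos': array([0.15486934, 0.63084506, 0.22307273]), 'eef_rot': array([[-9.71150274e-01,  2.38468102e-01, -3.32578653e-04],
       [ 2.38468329e-01,  9.71149574e-01, -1.16662342e-03],
       [ 4.47811455e-05, -1.21227613e-03, -9.99999264e-01]]), 'ft_force': array([ 0.20176423, -0.52885787, -0.08672976]), 'ft_torque': array([-0.04628053, -0.05675958, -0.01341855]), 'grip_force': 0.0, 'gripper_width': 0.08526115783146275}
side [[438.654778059947, 0.0, 316.0857864900751], [0.0, 438.654778059947, 196.8679048367955], [0.0, 0.0, 1.0]] [-0.09418823  0.          0.          0.          0.        ] [0.281 0.759 0.613] [[-0.933, -0.359, -0.023], [-0.183, 0.528, -0.829], [0.31, -0.77, -0.558]]
top [[511.04991508661067, 0.0, 325.1995113414586], [0.0, 511.04991508661067, 199.3080178450749], [0.0, 0.0, 1.0]] [-0.0929971  0.         0.         0.         0.       ] [0.4   0.006 1.278] [[0.012, -1.0, -0.001], [-0.989, -0.012, -0.148], [0.148, 0.003, -0.989]]
wrist [[340.121228181819, 0.0, 323.49664740774045], [0.0, 340.121228181819, 198.01875334799414], [0.0, 0.0, 1.0]] [-0.0404066  0.         0.         0.         0.       ] [0.089 0.648 0.374] [[0.24, 0.971, -0.001], [0.936, -0.231, 0.268], [0.259, -0.065, -0.964]]
```

View pics/top0.png

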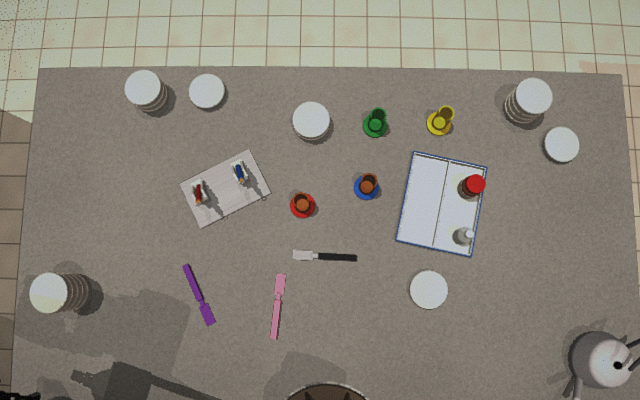

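View pics/side0.png

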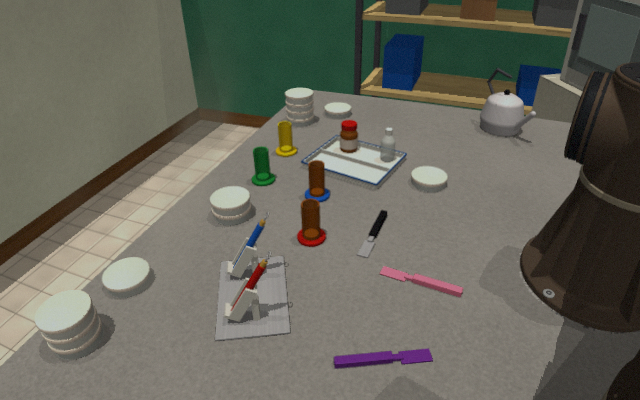

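The top view shows the rack at about (225,190), with the red loop at (198,190) and the blue loop at (240,173). The red jar is at (302,205), the blue jar at (366,187), the tray at (441,205) and the black spatula at (325,257), blade to the left. The side view confirms that layout, with the loops leaning towards the robot.

```bash
cat > h.py <<'E'
from workcell import manip
import cv2,numpy as np
C={n:manip.calibration(n) for n in("side","top")}
def ray(n,uv):
    c=C[n] if n in C else manip.calibration(n)
    p=cv2.undistortPoints(np.float64(uv).reshape(-1,1,2),c['mtx'],np.float64(c['D'])).reshape(-1,2)
    d=np.c_[p,np.ones(len(p))]@c['R']; return -c['R'].T@c['t'],d
def plane(n,uv,z):
    o,d=ray(n,uv); return o+d*((z-o[2])/d[:,2])[:,None]
def tri(uva,uvb,a="top",b="side"):
    oa,da=ray(a,uva);ob,db=ray(b,uvb);da=da[0];db=db[0]
    s=np.linalg.lstsq(np.c_[da,-db],ob-oa,rcond=None)[0]
    p,q=oa+s[0]*da,ob+s[1]*db; return (p+q)/2,np.linalg.norm(p-q)
def proj(n,X):
    c=C[n] if n in C else manip.calibration(n)
    return cv2.projectPoints(np.float64(X).reshape(-1,1,3),cv2.Rodrigues(c['R'])[0],c['t'],c['mtx'],np.float64(c['D']))[0].reshape(-1,2)
E
cat > m.py <<'E'
from h import *
for n in("top","side"):
    im=cv2.imread(f"pics/{n}0.png");hsv=cv2.cvtColor(im,cv2.COLOR_BGR2HSV);H,S,V=cv2.split(hsv)
    ms={'red':((H<4)|(H>175))&(S>190)&(V>70),'blue':(H>105)&(H<122)&(S>150)&(V>50),'black':(V<45),'brass':(H>8)&(H<28)&(S>110)&(V>120)}
    for k,m in ms.items():
        cn,_=cv2.findContours(m.astype('u1')*255,cv2.RETR_EXTERNAL,cv2.CHAIN_APPROX_NONE)
        for c in cn:
            x,y,w,h=cv2.boundingRect(c);a=int(m[y:y+h,x:x+w].sum())
            if a>14 and y>110 and 170<x<500 and y<330:
                r=cv2.minAreaRect(c);print(n,k,a,(x,y,w,h),np.round(r[0],1),np.round(r[1],1),round(r[2],1))
t=cv2.imread("pics/top0.png")[130:275,170:380];s=cv2.imread("pics/side0.png")[190:350,195:405]
f=lambda i:cv2.resize(i,None,fx=3.6,fy=3.6,interpolation=cv2.INTER_CUBIC)[:,:756]
cv2.imwrite("pics/t1.png",f(t));cv2.imwrite("pics/s1.png",f(s))
E
python3 m.py
```

```text
top red 155 (291, 194, 24, 23) [303.  206.8] [20.2 23.8] 66.4
top red 35 (196, 185, 4, 14) [197.5 191.5] [13.  3.] 90.0
top red 261 (467, 175, 18, 18) [475.5 183.5] [17. 17.] 90.0
top blue 175 (354, 177, 24, 23) [364.7 189.2] [23.7 18.1] 25.2
top blue 57 (236, 165, 7, 13) [238.6 171.3] [12.9  4.5] 74.1
top black 208 (319, 253, 37, 8) [337.  256.5] [36.3  5.8] 2.7
top black 19 (368, 175, 7, 9) [371.8 178.5] [10.   3.6] 56.3
top brass 109 (297, 199, 12, 12) [302.3 204.3] [10.6 11.3] 45.0
top brass 21 (294, 192, 14, 6) [300.3 194.2] [ 4.6 13. ] 85.6
top brass 98 (361, 181, 12, 11) [366.3 186.3] [10.6  9.9] 45.0
top brass 23 (363, 173, 14, 7) [370.  175.2] [13.3  4.7] 13.0
top brass 82 (433, 122, 18, 13) [443.1 130.1] [ 6.5 20.2] 58.0
top brass 81 (427, 112, 11, 20) [431.8 121.7] [19.2  9.4] 86.8
side red 172 (245, 265, 20, 24) [254.4 277. ] [ 7.3 25.3] 31.6
side red 205 (298, 230, 27, 17) [311. 238.] [16. 26.] 90.0
side red 128 (342, 120, 15, 11) [349. 125.] [14. 10.] 0.0
side blue 143 (246, 224, 17, 23) [254.4 235.6] [ 6.2 23.7] 29.7
side blue 123 (305, 189, 25, 13) [317. 195.] [12. 24.] 90.0
side black 202 (369, 211, 18, 27) [378.4 223.2] [ 7.4 27.8] 28.1
side brass 25 (259, 259, 8, 8) [262.2 262.4] [4.2 7. ] 51.3
side brass 16 (260, 219, 6, 6) [261.7 221.1] [3.3 5.8] 59.0
side brass 173 (275, 141, 22, 15) [285.6 149.9] [14.4 18.9] 56.3
side brass 37 (278, 121, 14, 7) [284.5 124. ] [ 6. 13.] 90.0
```

View pics/t1.png

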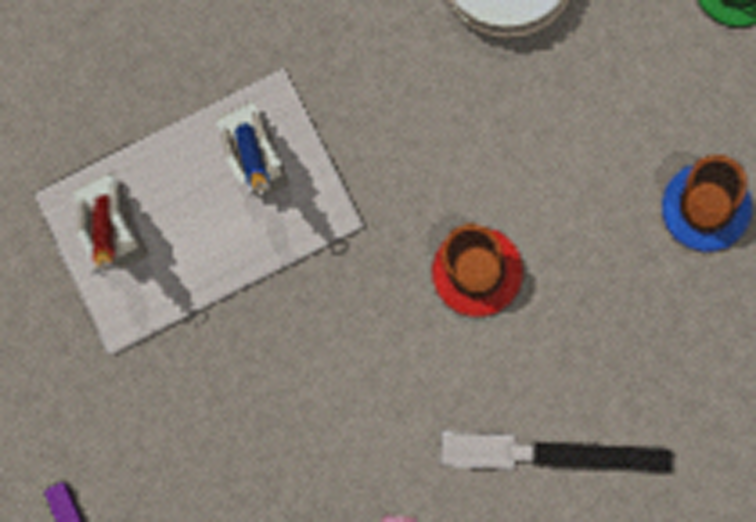

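View pics/s1.png

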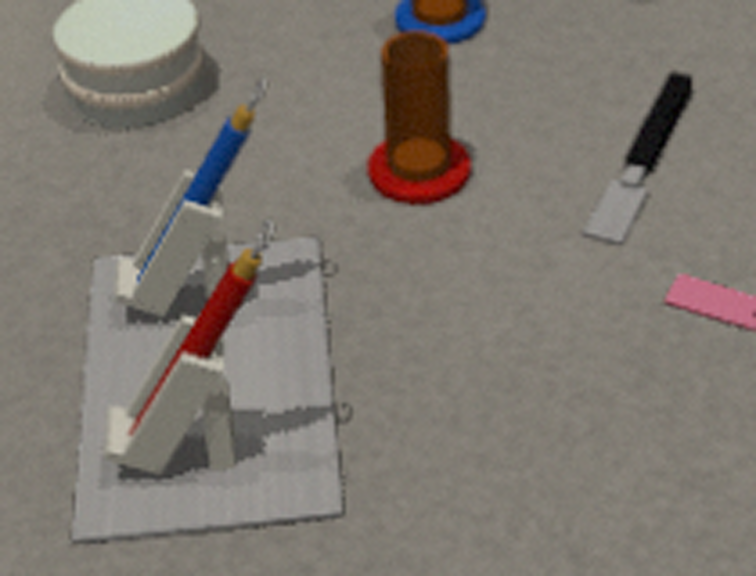

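The crop shows the plate corners at (37,193), (285,69), (365,230) and (111,354). The collars are at (103,256) red and (260,182) blue. The spatula runs from (442,450) at the blade to (673,461) at the handle end.

```bash
cat > m2.py <<'E'
from h import *
np.set_printoptions(precision=4,suppress=True)
cr=lambda p:np.array(p)/3.6+[170,130]-0.36
pc=plane("top",cr([(37,193),(285,69),(365,230),(111,354)]),.006);print(pc[:,:2])
print([np.linalg.norm(pc[i]-pc[(i+1)%4]).round(4) for i in range(4)])
cs=np.array([(195+95/3.6,190+258/3.6),(195+318/3.6,190+238/3.6),(195+343/3.6,190+513/3.6),(195+74/3.6,190+540/3.6)]);print('side corners',plane("side",cs,.006)[:,:2])
c=pc.mean(0);y=(pc[0]-pc[1])+(pc[3]-pc[2]);y/=np.linalg.norm(y);x=np.array([y[1],-y[0],0])
O=c-.02*x;O[2]=0
print('rack O',O,'x',x,'yaw x',np.degrees(np.arctan2(x[1],x[0])))
for nm,sy in(("L",1),("R",-1)):
    f=O+.05*x+sy*.055*y+[0,0,.022];a=-.5*x+[0,0,.8660]
    for s in(0,97,123,128):print(nm,s,f+a*s/1000, proj("top",f+a*s/1000),proj("side",f+a*s/1000))
print('collar red',tri(cr((103,256)),(262.2,262.4)),'blue',tri(cr((260,182)),(261.7,221.1)))
# jars: foot ellipse & rims
for n,rd,bl in(("top",(303,206),(366.2,188.6)),("side",(311.2,238.2),(317.2,195.2))):
    print(n,'jar foot r',plane(n,rd,.007),'b',plane(n,bl,.007))
sp=plane("top",cr([(442,450),(673,461)]),.007);print('spat',sp,np.linalg.norm(sp[0]-sp[1]))
tc=plane("top",[(414,152),(487,166),(471,256),(396,241)],.018);print('tray',tc,[np.linalg.norm(tc[i]-tc[(i+1)%4]).round(4) for i in range(4)])
tx=(tc[0]-tc[3])+(tc[1]-tc[2]);tx/=np.linalg.norm(tx);ty=np.array([-tx[1],tx[0],0])
print('tray yaw',np.degrees(np.arctan2(tx[1],tx[0])),'slot',tc.mean(0)+.0465*ty)
E
python3 m2.py
```

```text
[[0.6273 0.38  ]
 [0.719  0.2065]
 [0.6035 0.146 ]
 [0.5138 0.3214]]
[np.float64(0.1962), np.float64(0.1303), np.float64(0.197), np.float64(0.1277)]
side corners [[0.7169 0.2084]
 [0.6035 0.1492]
 [0.5107 0.3244]
 [0.6235 0.3838]]
rack O [0.5982 0.2542 0.    ] x [0.8873 0.4612 0.    ] yaw x 27.461433678206337
L 0 [0.6172 0.3261 0.022 ] [[199.0468 186.3145]] [[234.2359 310.411 ]]
L 97 [0.5741 0.3037 0.106 ] [[198.8489 198.3389]] [[256.8223 273.401 ]]
L 123 [0.5626 0.2977 0.1285] [[198.7932 201.8769]] [[263.4029 262.6256]]
L 128 [0.5604 0.2966 0.1328] [[198.7824 202.5741]] [[264.6956 260.5093]]
R 0 [0.6679 0.2285 0.022 ] [[238.4259 166.8992]] [[236.3384 267.9003]]
R 97 [0.6249 0.2061 0.106 ] [[241.1821 177.4212]] [[256.6981 232.3731]]
R 123 [0.6133 0.2001 0.1285] [[241.9943 180.5171]] [[262.5673 222.1528]]
R 128 [0.6111 0.199  0.1328] [[242.1545 181.1271]] [[263.7171 220.1517]]
collar red (array([0.5647, 0.2987, 0.1293]), np.float64(0.00084432107867203)) blue (array([0.6142, 0.2003, 0.1307]), np.float64(0.0010988841240902024))
top jar foot r [[0.5726 0.0646 0.007 ]] b [[ 0.6189 -0.0942  0.007 ]]
side jar foot r [[0.57   0.0766 0.007 ]] b [[ 0.6177 -0.085   0.007 ]]
spat [[ 0.4506  0.0886  0.007 ]
 [ 0.445  -0.0705  0.007 ]] 0.15919560812558248
tray [[ 0.7128 -0.2149  0.018 ]
 [ 0.6793 -0.4015  0.018 ]
 [ 0.4512 -0.3535  0.018 ]
 [ 0.4867 -0.1671  0.018 ]] [np.float64(0.1896), np.float64(0.2331), np.float64(0.1897), np.float64(0.2311)]
tray yaw -11.905546611954202 slot [ 0.5921 -0.2387  0.018 ]
```

```bash
python3 - <<'E'
from h import *
np.set_printoptions(precision=4,suppress=True)
cr=lambda p:np.array(p)/3.6+[170,130]-0.36
print('top floor',plane("top",[(302.3,204.3),(366.3,186.3)],.013), 'top foot',plane("top",cr([(477.5,270.5),(707.5,206)]),.006))
sc=lambda p:np.array(p)/3.6+[195,190]-.36
print('side floor',plane("side",sc([(420,158)]),.013),'rim', plane("side",sc([(416,47)]),.092),'foot',plane("side",sc([(419.5,168)]),.005))
im=cv2.imread("pics/side0.png");hsv=cv2.cvtColor(im,cv2.COLOR_BGR2HSV)
s=im[150:255,285:345];t=cv2.imread("pics/top0.png")[165:225,280:385]
a=cv2.resize(s,None,fx=5,fy=5,interpolation=cv2.INTER_CUBIC);b=cv2.resize(t,None,fx=4.5,fy=4.5,interpolation=cv2.INTER_CUBIC)
o=np.zeros((530,780,3),np.uint8);o[:525,:300]=a;o[:270,305:777]=b[:270,:472];cv2.imwrite("pics/j.png",o)
E
```

```text
top floor [[ 0.5761  0.0661  0.013 ]
 [ 0.6237 -0.094   0.013 ]] top foot [[ 0.5758  0.0665  0.006 ]
 [ 0.6235 -0.0942  0.006 ]]
side floor [[0.5728 0.0683 0.013 ]] rim [[0.5743 0.0644 0.092 ]] foot [[0.5734 0.0683 0.005 ]]
```

View pics/j.png

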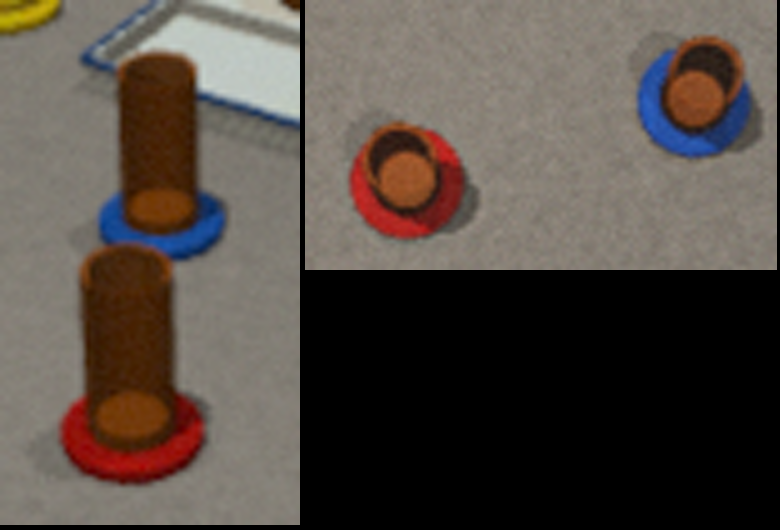

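Positions are consistent to about 2 mm: the plate measures 130 x 197 mm, the collars triangulate at z = 0.129, the tray is 190 x 232 mm and the spatula is 159 mm long. I'll start with the spatula.

>>> play_rows(
  deltas=[
    {"dx": 1.2, "dy": -1.1, "yaw": -1.1},
    {"dx": 2.4, "dy": -2.2, "yaw": -2.2},
    {"dx": 3.6, "dy": -3.3, "yaw": -3.3},
    {"dx": 4.8, "dy": -4.4, "yaw": -4.4},
    {"dx": 6, "dy": -5.6, "yaw": -5.5},
  ],
  gripper=0.6,
)

```text
$.deltas[0]: bad value
```

>>> play_rows(
  deltas=[
    {"dx": 1.2, "dy": -1.1, "yaw": -1.1},
    {"dx": 2.4, "dy": -2.2, "yaw": -2.2},
    {"dx": 3.6, "dy": -3.3, "yaw": -3.3},
    {"dx": 4.8, "dy": -4.4, "yaw": -4.4},
    {"dx": 6, "dy": -5.6, "yaw": -5.5},
  ],
)

```text
$.deltas[0]: bad value
```

>>> play_rows(
  deltas=[
    {"dy": -1.5, "yaw": -1},
    {"dy": -3, "dz": -0.5, "yaw": -2},
    {"dy": -4.5, "dz": -1, "yaw": -2},
    {"dy": -6, "dz": -1.5, "yaw": -2},
    {"dy": -7.5, "dz": -2, "yaw": -2},
  ],
)

```text
$.deltas[0]: bad value
```

>>> play_rows(
  deltas=[
    {"dx": 1.2, "dy": -1.1, "dz": 0, "yaw": -1.1},
    {"dx": 2.4, "dy": -2.2, "dz": 0, "yaw": -2.2},
    {"dx": 3.6, "dy": -3.3, "dz": 0, "yaw": -3.3},
    {"dx": 4.8, "dy": -4.4, "dz": 0, "yaw": -4.4},
    {"dx": 6, "dy": -5.6, "dz": 0, "yaw": -5.5},
  ],
  gripper=0.6,
)

```text
clock: 0.57
eef_pos: [0.3054, 0.4905, 0.2236]
eef_rot: [[-0.681, 0.732, 0.0], [0.732, 0.681, 0.0], [0.0, 0.0, -1.0]]
ft_force: [0.6, 0.7, -0.1]
gripper_width: 0.0514
grip_force: 0.0
```

>>> play_rows(
  deltas=[
    {"dx": 1.2, "dy": -1.1, "dz": 0, "yaw": -1.1},
    {"dx": 2.4, "dy": -2.2, "dz": 0, "yaw": -2.2},
    {"dx": 3.6, "dy": -3.3, "dz": 0, "yaw": -3.3},
    {"dx": 4.8, "dy": -4.4, "dz": 0, "yaw": -4.4},
    {"dx": 6, "dy": -5.6, "dz": 0, "yaw": -5.5},
  ],
)

```text
clock: 0.98
eef_pos: [0.4551, 0.3509, 0.2237]
eef_rot: [[-0.172, 0.985, 0.0], [0.985, 0.172, 0.0], [0.0, 0.0, -1.0]]
ft_force: [0.4, 1.7, 0.3]
gripper_width: 0.0515
grip_force: 0.0
```

>>> play_rows(
  deltas=[
    {"dx": 0, "dy": -1.5, "dz": 0, "yaw": -1},
    {"dx": 0, "dy": -3, "dz": -0.5, "yaw": -2},
    {"dx": 0, "dy": -4.5, "dz": -1, "yaw": -2},
    {"dx": 0, "dy": -6, "dz": -1.5, "yaw": -2},
    {"dx": 0, "dy": -7.5, "dz": -2, "yaw": -2},
  ],
)

```text
clock: 1.4
eef_pos: [0.4535, 0.1631, 0.1732]
eef_rot: [[0.031, 1.0, 0.0], [1.0, -0.031, 0.0], [0.0, 0.0, -1.0]]
ft_force: [0.5, -0.1, -0.3]
gripper_width: 0.051
grip_force: 0.0
```

>>> play_rows(
  deltas=[
    {"dx": -0.2, "dy": -1.5, "dz": -0.5, "yaw": 0},
    {"dx": -0.3, "dy": -3, "dz": -1.5, "yaw": 0},
    {"dx": -0.3, "dy": -4.5, "dz": -2.5, "yaw": 0},
    {"dx": -0.3, "dy": -5.9, "dz": -3.5, "yaw": 0},
    {"dx": -0.3, "dy": -6.8, "dz": -4.3, "yaw": 0},
  ],
)

```text
clock: 1.82
eef_pos: [0.4462, -0.0071, 0.0655]
eef_rot: [[0.032, 1.0, 0.001], [1.0, -0.032, -0.0], [-0.0, 0.001, -1.0]]
ft_force: [1.9, 0.9, -0.5]
gripper_width: 0.0514
grip_force: 0.0
```

>>> play_rows(
  deltas=[
    {"dx": 0, "dy": 0, "dz": -0.8, "yaw": 0},
    {"dx": 0, "dy": 0, "dz": -1.6, "yaw": 0},
    {"dx": 0, "dy": 0, "dz": -1.8, "yaw": 0},
  ],
)

```text
clock: 2.07
eef_pos: [0.4451, -0.0058, 0.019]
eef_rot: [[0.033, 0.999, -0.003], [0.999, -0.033, 0.0], [0.0, -0.003, -1.0]]
ft_force: [-1.8, 0.4, -0.6]
gripper_width: 0.0512
grip_force: 0.0
```

>>> play_rows(
  deltas=[
    {"dx": 0, "dy": 0, "dz": 0, "yaw": 0},
    {"dx": 0, "dy": 0, "dz": 0, "yaw": 0},
    {"dx": 0, "dy": 0, "dz": 0, "yaw": 0},
    {"dx": 0, "dy": 0, "dz": 0, "yaw": 0},
    {"dx": 0, "dy": 0, "dz": 0, "yaw": 0},
  ],
  gripper=0,
)

```text
clock: 2.48
eef_pos: [0.4471, -0.0049, 0.0221]
eef_rot: [[0.031, 1.0, 0.002], [1.0, -0.031, -0.0], [-0.0, 0.002, -1.0]]
ft_force: [0.4, 1.0, -0.2]
gripper_width: 0.0003
grip_force: 0.0
```

>>> play_rows(
  deltas=[
    {"dx": 0, "dy": 0, "dz": 0.5, "yaw": 0},
    {"dx": 0, "dy": 0, "dz": 2, "yaw": 0},
    {"dx": 0, "dy": 0, "dz": 3.5, "yaw": 0},
    {"dx": 0, "dy": 0, "dz": 4.5, "yaw": 0},
    {"dx": 0, "dy": 0, "dz": 5, "yaw": 0},
  ],
)

```text
clock: 2.9
eef_pos: [0.4478, -0.0051, 0.15]
eef_rot: [[0.031, 1.0, 0.005], [1.0, -0.031, -0.0], [-0.0, 0.005, -1.0]]
ft_force: [1.8, -0.6, -0.2]
gripper_width: -0.0
grip_force: 0.0
```

The gripper shut on nothing, so I'm taking a picture.

```bash
python3 - <<'E'
from h import *
w=manip.get_image("wrist");t=manip.get_image("top");cv2.imwrite("pics/w2.png",w);cv2.imwrite("pics/top2.png",t)
o=np.zeros((560,640,3),np.uint8);o[:400]=w;o[400:,:400]=cv2.resize(t[200:280,250:450],None,fx=2,fy=2);cv2.imwrite("pics/c2.png",o)
E
```

```text
(no output)
```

View pics/c2.png

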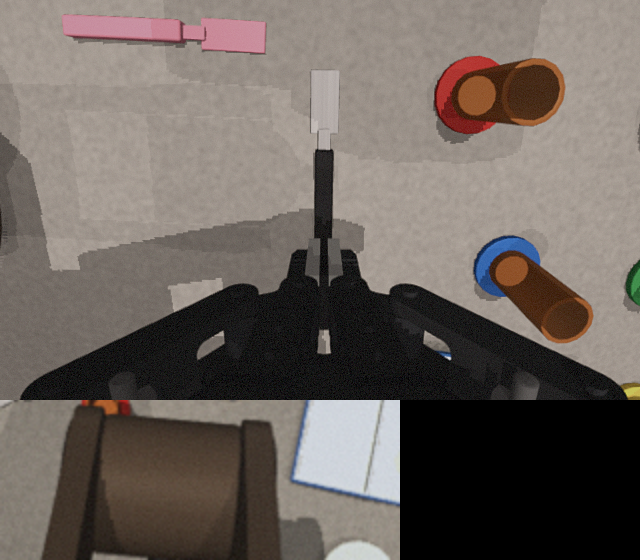

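```bash
python3 - <<'E'
from h import *
np.set_printoptions(precision=4,suppress=True)
o=manip.get_obs();print(o['eef_pos'],o['clock'])
print('bladetip z4',plane("wrist",[(325,70)],.004),'handle start',plane("wrist",[(323.5,150)],.014),'red floor',plane("wrist",[(476.5,96)],.013),'blue',plane("wrist",[(512,270)],.013))
print('TCP px',proj("wrist",o['eef_pos']),proj("wrist",o['eef_pos']-[0,0,.017]))
print(proj("wrist",[[.4473,-.006,.014],[.445,-.0705,.014],[.4506,.0886,.004]]))
E
```

```text
[ 0.4481 -0.0051  0.1489] 3.0
bladetip z4 [[0.4527 0.0898 0.004 ]] handle start [[0.4494 0.0254 0.014 ]] red floor [[0.5759 0.0657 0.013 ]] blue [[ 0.6241 -0.0935  0.013 ]]
TCP px [[324.6391 250.516 ]] [[324.3333 237.148 ]]
[[322.2965 186.4374]
 [322.1286 255.0884]
 [322.4553  71.564 ]]
```

>>> play_rows(
  deltas=[
    {"dx": 0.06, "dy": 0, "dz": -1, "yaw": 0},
    {"dx": 0.06, "dy": 0, "dz": -2.5, "yaw": 0},
    {"dx": 0.06, "dy": 0, "dz": -4, "yaw": 0},
    {"dx": 0.06, "dy": 0, "dz": -5, "yaw": 0},
    {"dx": 0.06, "dy": 0, "dz": -5.08, "yaw": 0},
  ],
  gripper=0.35,
)

```text
clock: 3.42
eef_pos: [0.4448, -0.0049, 0.0152]
eef_rot: [[0.031, 0.999, -0.007], [1.0, -0.031, 0.001], [0.0, -0.007, -1.0]]
ft_force: [-1.1, 0.6, 0.1]
gripper_width: 0.0297
grip_force: 0.0
```

>>> play_rows(
  deltas=[
    {"dx": 0, "dy": 0, "dz": -0.08, "yaw": 0},
    {"dx": 0, "dy": 0, "dz": -0.08, "yaw": 0},
  ],
)

```text
clock: 3.58
eef_pos: [0.4479, -0.0051, 0.0175]
eef_rot: [[0.031, 1.0, -0.0], [1.0, -0.031, 0.0], [0.0, -0.0, -1.0]]
ft_force: [-0.0, 0.1, 1.5]
gripper_width: 0.0303
grip_force: 0.0
```

>>> play_rows(
  deltas=[
    {"dx": 0, "dy": 0, "dz": -0.06, "yaw": 0},
    {"dx": 0, "dy": 0, "dz": -0.06, "yaw": 0},
  ],
)

```text
clock: 3.75
eef_pos: [0.4489, -0.0052, 0.0169]
eef_rot: [[0.031, 1.0, 0.002], [1.0, -0.031, -0.0], [-0.0, 0.002, -1.0]]
ft_force: [-0.4, 0.2, 0.6]
gripper_width: 0.0303
grip_force: 0.0
```

>>> play_rows(
  deltas=[
    {"dx": 0, "dy": 0, "dz": 0, "yaw": 0},
    {"dx": 0, "dy": 0, "dz": 0, "yaw": 0},
    {"dx": 0, "dy": 0, "dz": 0, "yaw": 0},
  ],
  gripper=0.1,
)

```text
clock: 4.0
eef_pos: [0.4483, -0.0052, 0.0163]
eef_rot: [[0.031, 1.0, 0.001], [1.0, -0.031, -0.0], [-0.0, 0.001, -1.0]]
ft_force: [-0.7, -0.2, 0.0]
gripper_width: 0.0083
grip_force: 0.0
```

```bash
python3 - <<'E'
from h import *
w=manip.get_image("wrist");t=manip.get_image("side")
o=np.zeros((560,800,3),np.uint8);o[:260,:640]=w[140:];o[260:,:800]=cv2.resize(t[170:270,260:460],None,fx=4,fy=3);cv2.imwrite("pics/c3.png",o)
E
```

```text
(no output)
```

View pics/c3.png

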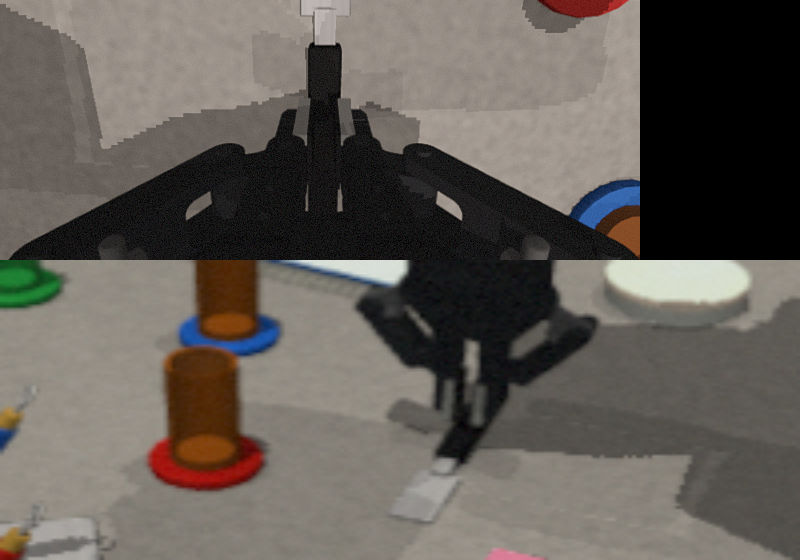

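The wrist picture shows the fingers on either side of the handle at (308–341, 240), so they look low enough. I'll close fully and check the force.

>>> play_rows(
  deltas=[
    {"dx": 0, "dy": 0, "dz": 0, "yaw": 0},
    {"dx": 0, "dy": 0, "dz": 0, "yaw": 0},
    {"dx": 0, "dy": 0, "dz": 0, "yaw": 0},
  ],
  gripper=0,
)

```text
clock: 4.35
eef_pos: [0.4479, -0.0052, 0.0157]
eef_rot: [[0.031, 1.0, -0.0], [1.0, -0.031, 0.0], [-0.0, -0.0, -1.0]]
ft_force: [-0.1, -0.3, 0.3]
gripper_width: 0.0002
grip_force: 0.0
```

```bash
python3 - <<'E'
from h import *
o=manip.get_obs();print(o['gripper_width'],o['grip_force'],o['eef_pos'],proj("wrist",[o['eef_pos']-[0,0,.017],o['eef_pos']+[0,0,.002],o['eef_pos']+[-.004,0,-.017],[.4575,.0254,.014],[.4575,-.02,.014]]))
w=manip.get_image("wrist");cv2.imwrite("pics/c4.png",cv2.resize(w[180:380,220:430],None,fx=2.9,fy=2.9))
E
```

```text
0.00015594074004399272 0.0 [ 0.44786155 -0.0051754   0.01567657] [[324.46740468 237.1574813 ]
 [324.60840184 252.26678371]
 [316.90178583 237.38969238]
 [343.38581144 187.19406855]
 [344.90275857 275.9443345 ]]
```

View pics/c4.png

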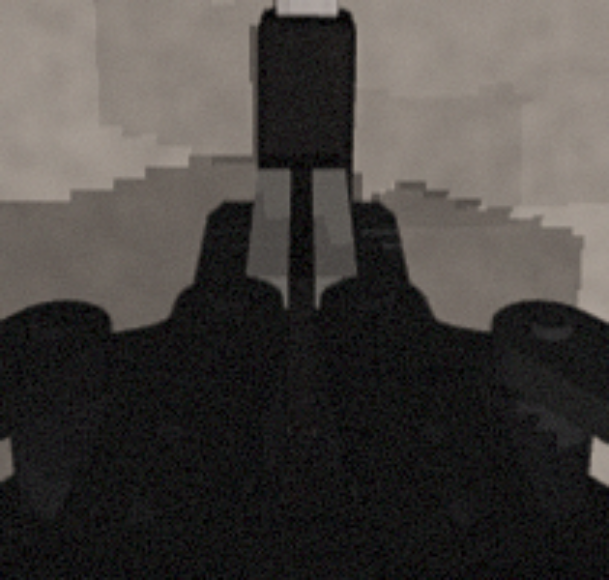

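Crop c4 shows the shut fingertips overlapping the top of the handle at about pixel row 238. They are above it, so the tips sit higher than I assumed. I'll open and lower in small steps, watching the force.

>>> play_rows(
  deltas=[
    {"dx": 0, "dy": 0, "dz": 0, "yaw": 0},
    {"dx": 0.05, "dy": 0, "dz": 0, "yaw": 0},
    {"dx": 0.05, "dy": 0, "dz": -0.1, "yaw": 0},
    {"dx": 0.05, "dy": 0, "dz": -0.2, "yaw": 0},
  ],
  gripper=0.35,
)

```text
clock: 4.73
eef_pos: [0.4494, -0.0052, 0.0106]
eef_rot: [[0.031, 1.0, 0.0], [1.0, -0.031, -0.0], [-0.0, 0.0, -1.0]]
ft_force: [0.6, -0.1, -0.6]
gripper_width: 0.0301
grip_force: 0.0
```

>>> play_rows(
  deltas=[
    {"dx": 0, "dy": 0, "dz": -0.1, "yaw": 0},
    {"dx": 0, "dy": 0, "dz": -0.15, "yaw": 0},
  ],
)

```text
clock: 4.9
eef_pos: [0.4489, -0.0051, 0.0065]
eef_rot: [[0.031, 1.0, -0.001], [1.0, -0.031, 0.0], [0.0, -0.001, -1.0]]
ft_force: [-0.9, 0.0, -0.0]
gripper_width: 0.0295
grip_force: 0.0
```

>>> play_rows(
  deltas=[
    {"dx": 0, "dy": 0, "dz": 0, "yaw": 0},
    {"dx": 0, "dy": 0, "dz": 0, "yaw": 0},
    {"dx": 0, "dy": 0, "dz": 0, "yaw": 0},
  ],
  gripper=0.1,
)

```text
clock: 5.15
eef_pos: [0.4491, -0.0052, 0.0069]
eef_rot: [[0.031, 1.0, -0.0], [1.0, -0.031, 0.0], [0.0, -0.0, -1.0]]
ft_force: [0.2, 0.1, -0.2]
gripper_width: 0.0085
grip_force: 0.0
```

```bash
python3 - <<'E'
from h import *
np.set_printoptions(precision=1,suppress=True)
T=np.array([.4483,-.0052,.0163])
for dz in(-.017,-.002,.013,.03,.054):
    P=[T+[sx*.004+ux*.0,sy*.011,dz] for sx in(-1,1) for ux in(0,) for sy in(0,1)]
    q=proj("side",P);print(dz,((q-[260,170])*[4,3]+[0,260]).tolist())
# black mask bottom profile of c4-like wrist image now
w=manip.get_image("wrist");cv2.imwrite("pics/w5.png",w)
s=manip.get_image("side");cv2.imwrite("pics/s5.png",s)
o=manip.get_obs();T=o['eef_pos'];print(o['gripper_width'],o['grip_force'])
for dz in(-.017,-.002,.013,.03):print(dz,proj("wrist",[T+[0,.011,dz],T+[0,0,dz]]).tolist())
a=cv2.resize(w[180:330,220:430],None,fx=2.6,fy=2.6);b=cv2.resize(s[170:250,320:430],None,fx=3.6,fy=3.6)
im=np.zeros((590,800,3),np.uint8);im[:a.shape[0],:a.shape[1]]=cv2.convertScaleAbs(a,alpha=2,beta=20)
b=cv2.convertScaleAbs(b,alpha=2,beta=20)
im2=np.zeros((590,800,3),np.uint8);im2[:390,:400]=cv2.resize(im[:390,:546],(400,390));im2[:b.shape[0],402:402+b.shape[1]]=b[:,:398]
cv2.imwrite("pics/c5.png",im2)
E
```

```text
-0.017 [[467.2053628864853, 442.35263746730266], [462.2098411558411, 451.0731513429753], [453.36335150694845, 440.16702724556535], [448.25907995621856, 448.8482252563674]]
-0.002 [[468.71634233914915, 426.4548285191377], [463.69372531925046, 435.1146726007694], [454.74937895965286, 424.28666940237656], [449.61579573674385, 432.90711434752455]]
0.013 [[470.2469578040641, 410.2743505453682], [465.19713325726843, 418.8691841264306], [456.1532001305595, 408.12476081911575], [450.9901360169654, 416.68013647002306]]
0.03 [[472.00565477384635, 391.5869714737372], [466.92486588394263, 400.1026423532017], [457.76593530449827, 389.4598353865164], [452.5692594921345, 397.93601357415116]]
0.054 [[474.53246785551755, 364.5554228432145], [469.40774602971874, 372.94888099063365], [460.0825204767725, 362.46265989994765], [454.8380416859004, 370.81663917973924]]
0.008515721375108533 0.0
-0.017 [[323.8118587425953, 217.42941112828177], [324.48691176661407, 237.1571487250995]]
-0.002 [[323.8712781534527, 227.55160551761426], [324.60400538252674, 248.80914306928577]]
0.013 [[323.94225464054233, 239.6457966877333], [324.74329517510245, 262.677302818921]]
0.03 [[324.04141068253966, 256.5476206091708], [324.93681344845504, 281.9581446232128]]
```

View pics/c5.png

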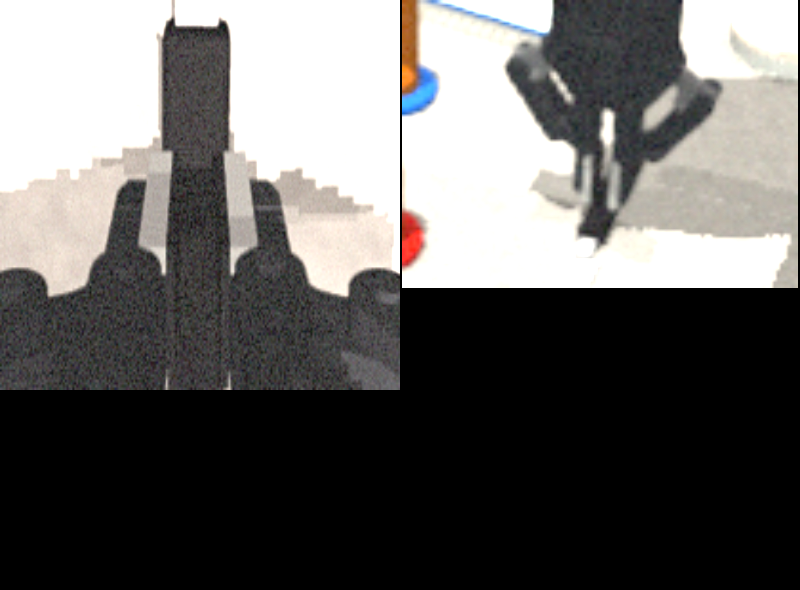

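The side and wrist views agree: the real fingertips sit about 12 mm above the reported TCP, not 17 mm below it. The body is shifted by the same amount, so I'll use a tool offset of about 29 mm and confirm it by contact.

>>> play_rows(
  deltas=[
    {"dx": 0, "dy": 0, "dz": 0, "yaw": 0},
    {"dx": 0, "dy": 0, "dz": -0.1, "yaw": 0},
    {"dx": 0, "dy": 0, "dz": -0.25, "yaw": 0},
    {"dx": 0, "dy": 0, "dz": -0.4, "yaw": 0},
    {"dx": 0, "dy": 0, "dz": -0.4, "yaw": 0},
  ],
  gripper=0.35,
)

```text
clock: 5.67
eef_pos: [0.4488, -0.0052, -0.0038]
eef_rot: [[0.031, 1.0, -0.001], [1.0, -0.031, 0.0], [0.0, -0.001, -1.0]]
ft_force: [0.1, 0.2, -0.1]
gripper_width: 0.0301
grip_force: 0.0
```

>>> play_rows(
  deltas=[
    {"dx": 0, "dy": 0, "dz": -0.1, "yaw": 0},
    {"dx": 0, "dy": 0, "dz": -0.1, "yaw": 0},
  ],
)

```text
clock: 5.83
eef_pos: [0.449, -0.0052, -0.006]
eef_rot: [[0.031, 1.0, -0.0], [1.0, -0.031, 0.0], [0.0, -0.0, -1.0]]
ft_force: [-0.3, -0.0, 0.1]
gripper_width: 0.0298
grip_force: 0.0
```

Now I'll close to grip.

>>> play_rows(
  deltas=[
    {"dx": 0, "dy": 0, "dz": 0, "yaw": 0},
    {"dx": 0, "dy": 0, "dz": 0, "yaw": 0},
    {"dx": 0, "dy": 0, "dz": 0, "yaw": 0},
  ],
  gripper=0,
)

```text
clock: 6.08
eef_pos: [0.4492, -0.0052, -0.0054]
eef_rot: [[0.031, 1.0, 0.0], [1.0, -0.031, -0.0], [0.0, 0.0, -1.0]]
ft_force: [-0.1, 0.4, 2.5]
gripper_width: 0.0141
grip_force: 59.0
```

Gripped: 14 mm opening, 59 N.

>>> play_rows(
  deltas=[
    {"dx": 0, "dy": 0, "dz": 0.4, "yaw": 0},
    {"dx": 0, "dy": 0, "dz": 1.6, "yaw": 0},
    {"dx": 0, "dy": 0, "dz": 3, "yaw": 0},
    {"dx": 0, "dy": -0.5, "dz": 4.2, "yaw": 0.8},
    {"dx": 0, "dy": -1.5, "dz": 5, "yaw": 1.8},
  ],
)

```text
clock: 6.5
eef_pos: [0.4496, -0.0418, 0.1227]
eef_rot: [[-0.162, 0.987, 0.002], [0.987, 0.162, -0.0], [-0.0, 0.002, -1.0]]
ft_force: [1.6, -0.5, -0.5]
gripper_width: 0.0142
grip_force: 58.8
```

>>> play_rows(
  deltas=[
    {"dx": 0.5, "dy": -1, "dz": 0, "yaw": 1.1},
    {"dx": 1.4, "dy": -2.1, "dz": 0, "yaw": 2.2},
    {"dx": 2.3, "dy": -3.2, "dz": 0, "yaw": 3.3},
    {"dx": 3.2, "dy": -4.3, "dz": 0, "yaw": 4.4},
    {"dx": 4, "dy": -5.4, "dz": 0, "yaw": 5.5},
  ],
)

```text
clock: 6.92
eef_pos: [0.5502, -0.1793, 0.1206]
eef_rot: [[-0.673, 0.739, 0.001], [0.739, 0.673, -0.0], [-0.001, 0.0, -1.0]]
ft_force: [0.1, 0.8, -1.0]
gripper_width: 0.0144
grip_force: 58.7
```

>>> play_rows(
  deltas=[
    {"dx": 0.6, "dy": -0.6, "dz": 0, "yaw": 1.1},
    {"dx": 1.2, "dy": -1.2, "dz": 0, "yaw": 2.2},
    {"dx": 1.8, "dy": -1.9, "dz": 0, "yaw": 3.3},
    {"dx": 2.3, "dy": -2.5, "dz": 0, "yaw": 4.4},
    {"dx": 2.3, "dy": -2.5, "dz": 0, "yaw": 5.5},
  ],
)

```text
clock: 7.33
eef_pos: [0.6089, -0.243, 0.1204]
eef_rot: [[-0.967, 0.254, 0.002], [0.254, 0.967, -0.001], [-0.003, -0.001, -1.0]]
ft_force: [-0.4, -0.1, -0.1]
gripper_width: 0.0143
grip_force: 58.7
```

>>> play_rows(
  deltas=[
    {"dx": -0.1, "dy": 0, "dz": -1, "yaw": 0.5},
    {"dx": -0.1, "dy": 0, "dz": -2.4, "yaw": 0.5},
    {"dx": -0.1, "dy": 0, "dz": -3.7, "yaw": 0.5},
    {"dx": -0.1, "dy": 0, "dz": -4.5, "yaw": 0.5},
    {"dx": -0.1, "dy": 0, "dz": -4.75, "yaw": 0.5},
  ],
)

```text
clock: 7.75
eef_pos: [0.6019, -0.2392, -0.0017]
eef_rot: [[-0.978, 0.208, -0.004], [0.208, 0.978, 0.002], [0.005, 0.001, -1.0]]
ft_force: [-29.0, 11.1, 90.9]
gripper_width: 0.0139
grip_force: 70.5
```

>>> play_rows(
  deltas=[
    {"dx": 0, "dy": 0, "dz": -0.05, "yaw": 0},
    {"dx": 0, "dy": 0, "dz": -0.05, "yaw": 0},
  ],
)

```text
clock: 7.92
eef_pos: [0.6041, -0.2402, 0.0002]
eef_rot: [[-0.978, 0.208, -0.0], [0.208, 0.978, 0.0], [0.0, 0.0, -1.0]]
ft_force: [0.7, 0.2, -0.4]
gripper_width: 0.0143
grip_force: 58.7
```

>>> play_rows(
  deltas=[
    {"dx": 0, "dy": 0, "dz": 0, "yaw": 0},
    {"dx": 0, "dy": 0, "dz": 0, "yaw": 0},
    {"dx": 0, "dy": 0, "dz": 0, "yaw": 0},
  ],
  gripper=0.4,
)

```text
clock: 8.17
eef_pos: [0.6047, -0.2404, 0.0004]
eef_rot: [[-0.978, 0.208, 0.001], [0.208, 0.978, -0.001], [-0.001, -0.0, -1.0]]
ft_force: [-0.3, 0.2, 0.1]
gripper_width: 0.0337
grip_force: 0.0
```

The touch-down was too quick, peaking at 91 N; I'll slow down near contacts. Next is the red loop.

>>> play_rows(
  deltas=[
    {"dx": 0, "dy": 0, "dz": 1, "yaw": 0},
    {"dx": 0, "dy": 0, "dz": 2.5, "yaw": 0},
    {"dx": 0, "dy": 0, "dz": 4, "yaw": 0},
    {"dx": 0, "dy": 0.6, "dz": 5.5, "yaw": 1},
    {"dx": 0, "dy": 1.6, "dz": 6.8, "yaw": 2},
  ],
)

```text
clock: 8.58
eef_pos: [0.6046, -0.2017, 0.1725]
eef_rot: [[-1.0, -0.002, 0.002], [-0.002, 1.0, -0.001], [-0.002, -0.001, -1.0]]
ft_force: [0.6, -0.6, -0.1]
gripper_width: 0.0343
grip_force: 0.0
```

>>> play_rows(
  deltas=[
    {"dx": 0, "dy": 1.6, "dz": 0.5, "yaw": 1},
    {"dx": 0, "dy": 3.2, "dz": 1, "yaw": 2},
    {"dx": 0, "dy": 4.8, "dz": 1.5, "yaw": 3},
    {"dx": 0, "dy": 6.4, "dz": 1.5, "yaw": 4},
    {"dx": 0, "dy": 8, "dz": 1.5, "yaw": 4.6},
  ],
  gripper=0.7,
)

```text
clock: 9.0
eef_pos: [0.6044, 0.0016, 0.2087]
eef_rot: [[-0.883, -0.468, 0.003], [-0.468, 0.883, -0.0], [-0.002, -0.001, -1.0]]
ft_force: [0.7, 0.2, -0.8]
gripper_width: 0.0598
grip_force: 0.0
```

>>> play_rows(
  deltas=[
    {"dx": 0, "dy": 1.6, "dz": 0, "yaw": 0},
    {"dx": 0, "dy": 3.2, "dz": 0, "yaw": 0},
    {"dx": 0, "dy": 4.8, "dz": 0, "yaw": 0},
    {"dx": 0, "dy": 6.4, "dz": 0, "yaw": 0},
    {"dx": 0, "dy": 8, "dz": 0, "yaw": 0},
  ],
)

```text
clock: 9.42
eef_pos: [0.6038, 0.2018, 0.2077]
eef_rot: [[-0.886, -0.463, 0.001], [-0.463, 0.886, 0.0], [-0.001, -0.0, -1.0]]
ft_force: [0.6, 0.7, -0.8]
gripper_width: 0.0597
grip_force: 0.0
```

```bash
python3 - <<'E'
from h import *
np.set_printoptions(precision=4,suppress=True)
im=manip.get_image("top");cv2.imwrite("pics/top6.png",im);hsv=cv2.cvtColor(im,cv2.COLOR_BGR2HSV);H,S,V=cv2.split(hsv)
m=(V<60).astype('u1');m[:150]=0;m[260:]=0;m[:,:395]=0;m[:,490:]=0
n,l,st,ce=cv2.connectedComponentsWithStats(m)
for i in range(1,n):
    if st[i,4]>60:
        ys,xs=np.where(l==i);r=cv2.minAreaRect(np.c_[xs,ys].astype('f4'));b=cv2.boxPoints(r)
        print(st[i],r);print(plane("top",b,.018))
E
```

```text
[420 171  12  35 177] ((425.3708801269531, 188.07131958007812), (5.287726879119873, 35.27669143676758), 10.885527610778809)
[[ 0.5774 -0.2266  0.018 ]
 [ 0.6659 -0.2449  0.018 ]
 [ 0.6636 -0.2581  0.018 ]
 [ 0.575  -0.2396  0.018 ]]
```

The spatula measures at (0.589,-0.236) against the slot at (0.592,-0.239), so it is in place. Moving on to the red loop.

>>> play_rows(
  deltas=[
    {"dx": -0.4, "dy": 1.4, "dz": 0, "yaw": 0},
    {"dx": -0.8, "dy": 2.8, "dz": 0, "yaw": 0},
    {"dx": -1.25, "dy": 4.05, "dz": 0, "yaw": 0},
    {"dx": -1.25, "dy": 4.05, "dz": -1, "yaw": 0},
    {"dx": -1.25, "dy": 4.05, "dz": -2, "yaw": 0},
  ],
)

```text
clock: 9.88
eef_pos: [0.5731, 0.3037, 0.1582]
eef_rot: [[-0.885, -0.466, 0.004], [-0.466, 0.885, 0.002], [-0.004, -0.0, -1.0]]
ft_force: [0.6, -0.1, -0.5]
gripper_width: 0.0599
grip_force: 0.0
```

>>> play_rows(
  deltas=[
    {"dx": 0, "dy": 0, "dz": -0.8, "yaw": 0},
    {"dx": 0, "dy": 0, "dz": -1.6, "yaw": 0},
    {"dx": 0, "dy": 0, "dz": -2.4, "yaw": 0},
    {"dx": 0, "dy": 0, "dz": -2.9, "yaw": 0},
    {"dx": 0, "dy": 0, "dz": -3.1, "yaw": 0},
  ],
)

```text
clock: 10.3
eef_pos: [0.5721, 0.3006, 0.0779]
eef_rot: [[-0.886, -0.463, -0.002], [-0.463, 0.886, -0.001], [0.002, 0.0, -1.0]]
ft_force: [-0.4, -0.0, -0.2]
gripper_width: 0.06
grip_force: 0.0
```

>>> play_rows(
  deltas=[
    {"dx": 0, "dy": 0, "dz": 0, "yaw": 0},
  ],
)

```text
clock: 10.38
eef_pos: [0.5725, 0.3008, 0.0788]
eef_rot: [[-0.886, -0.463, -0.001], [-0.463, 0.886, -0.001], [0.001, 0.0, -1.0]]
ft_force: [-0.5, -0.4, 1.2]
gripper_width: 0.0599
grip_force: 0.0
```

>>> play_rows(
  deltas=[
    {"dx": 0, "dy": 0.08, "dz": 0, "yaw": 0},
    {"dx": 0, "dy": 0.08, "dz": 0, "yaw": 0},
    {"dx": 0, "dy": 0.08, "dz": 0, "yaw": 0},
    {"dx": 0, "dy": 0.08, "dz": 0, "yaw": 0},
    {"dx": 0, "dy": 0.08, "dz": 0, "yaw": 0},
  ],
  gripper=0,
)

```text
clock: 10.8
eef_pos: [0.5734, 0.3033, 0.0805]
eef_rot: [[-0.886, -0.463, 0.001], [-0.463, 0.886, 0.001], [-0.001, 0.0, -1.0]]
ft_force: [-2.0, 0.0, 6.6]
gripper_width: 0.0124
grip_force: 58.3
```

>>> play_rows(
  deltas=[
    {"dx": 0, "dy": 0, "dz": 0.3, "yaw": 0},
    {"dx": 0, "dy": 0, "dz": 1, "yaw": 0},
    {"dx": 0, "dy": 0, "dz": 2, "yaw": 0},
    {"dx": 0, "dy": 0, "dz": 3, "yaw": 0},
    {"dx": 0, "dy": 0, "dz": 4, "yaw": 0},
  ],
)

```text
clock: 11.22
eef_pos: [0.5727, 0.3029, 0.1812]
eef_rot: [[-0.886, -0.463, -0.0], [-0.463, 0.886, -0.0], [0.0, -0.0, -1.0]]
ft_force: [1.2, 0.4, -0.1]
gripper_width: 0.0127
grip_force: 58.4
```

>>> play_rows(
  deltas=[
    {"dx": 0, "dy": 0, "dz": 1, "yaw": 0},
    {"dx": 0, "dy": -0.3, "dz": 2, "yaw": 0},
    {"dx": -0.3, "dy": -1.5, "dz": 2.4, "yaw": 0},
    {"dx": -0.5, "dy": -3, "dz": 2.4, "yaw": 0},
    {"dx": -0.7, "dy": -4.5, "dz": 2.4, "yaw": 0},
  ],
)

```text
clock: 11.63
eef_pos: [0.5553, 0.19, 0.2412]
eef_rot: [[-0.885, -0.465, 0.002], [-0.465, 0.885, 0.001], [-0.002, -0.001, -1.0]]
ft_force: [0.5, -0.4, 0.2]
gripper_width: 0.0124
grip_force: 58.4
```

>>> play_rows(
  deltas=[
    {"dx": -0.2, "dy": -1.5, "dz": 0, "yaw": 0},
    {"dx": -0.4, "dy": -3, "dz": 0, "yaw": 0},
    {"dx": -0.6, "dy": -4.3, "dz": 0, "yaw": 0},
    {"dx": -0.7, "dy": -5.3, "dz": 0, "yaw": 0},
    {"dx": -0.75, "dy": -5.75, "dz": 0, "yaw": 0},
  ],
)

```text
clock: 12.05
eef_pos: [0.5361, 0.044, 0.2403]
eef_rot: [[-0.887, -0.462, 0.001], [-0.462, 0.887, -0.001], [-0.0, -0.001, -1.0]]
ft_force: [0.9, -0.1, 0.8]
gripper_width: 0.0126
grip_force: 58.5
```

```bash
cat > loop.py <<'E'
from h import *
import sys
np.set_printoptions(precision=4,suppress=True)
o=manip.get_obs();T=o['eef_pos'];print(T,o['gripper_width'],o['grip_force'])
ux=np.array([.8873,.4612,0])
F=T+ux*.0494+[0,0,-.0575];print('foot expected',F)
k=sys.argv[1]
pf={};im={}
for n in("top","side"):
    im[n]=manip.get_image(n);H,S,V=cv2.split(cv2.cvtColor(im[n],cv2.COLOR_BGR2HSV))
    m=(((H<4)|(H>175))&(S>170)&(V>60)) if k=='red' else ((H>105)&(H<122)&(S>140)&(V>45))
    e=proj(n,F)[0];f2=proj(n,F+.118*(-.5*ux+[0,0,.866]))[0]
    c=(e+f2)/2;mm=np.zeros(m.shape,'u1');cv2.line(mm,tuple(map(int,e+(e-f2)*.3)),tuple(map(int,f2)),1,22)
    ys,xs=np.where(m&(mm>0));P=np.c_[xs,ys].astype(float)
    nn,l,st,ce=cv2.connectedComponentsWithStats((m&(mm>0)).astype('u1'));i=1+np.argmax(st[1:,4]);ys,xs=np.where(l==i);P=np.c_[xs,ys].astype('f4')
    d=(e-f2)/np.linalg.norm(e-f2);q=P@d
    lo=P[q>q.max()-2].mean(0);hi=P[q<q.min()+2].mean(0);pf[n]=(lo,hi)
    print(n,'exp foot',e,'top',f2,'seen',lo,hi,len(P))
print('tri foot',tri(pf['top'][0],pf['side'][0]),'tri upper',tri(pf['top'][1],pf['side'][1]))
E
python3 loop.py red
```

```text
[0.5361 0.044  0.2403] 0.012626118676353286 58.45329165458679
foot expected [0.5799 0.0668 0.1828]Traceback (most recent call last):
  File "loop.py", line 15, in <module>
    nn,l,st,ce=cv2.connectedComponentsWithStats((m&(mm>0)).astype('u1'));i=1+np.argmax(st[1:,4]);ys,xs=np.where(l==i);P=np.c_[xs,ys].astype('f4')
                                                                             ~~~~~~~~~^^^^^^^^^^
    return _wrapfunc(a, 'argmax', axis=axis, out=out, **kwds)
    return bound(*args, **kwds)
ValueError: attempt to get argmax of an empty sequence
```

```bash
sed -i 's/("top","side"):$/("side",):/; /^print(.tri/d' loop.py; sed -i '1,$s/^for n in("side",):/for n in("side",):/' loop.py
cat >> loop.py <<'E'
print('px per mm up',proj("side",F+[0,0,.01])[0]-proj("side",F)[0],'ux 10mm',proj("side",F+.01*ux)[0]-proj("side",F)[0])
s=im['side'];cv2.imwrite("pics/sl_%s.png"%k,s)
E
python3 loop.py red
```

```text
[0.5362 0.0436 0.2402] 0.01261115587132749 58.451889753341675
foot expected [0.5801 0.0664 0.1827]
side exp foot [305.7469 164.9292] top [335.3601 114.8617] seen [306.  165.5] [325. 128.] 228
px per mm up [-0.1815 -4.4284] ux 10mm [-5.0439  0.384 ]
```

>>> play_rows(
  deltas=[
    {"dx": 0.04, "dy": 0.13, "dz": -0.8, "yaw": 0},
    {"dx": 0.04, "dy": 0.13, "dz": -1.7, "yaw": 0},
    {"dx": 0.04, "dy": 0.13, "dz": -2.6, "yaw": 0},
    {"dx": 0.04, "dy": 0.13, "dz": -3.2, "yaw": 0},
    {"dx": 0.04, "dy": 0.13, "dz": -3.3, "yaw": 0},
  ],
)

```text
clock: 12.57
eef_pos: [0.5364, 0.0514, 0.1547]
eef_rot: [[-0.886, -0.464, -0.003], [-0.464, 0.886, 0.0], [0.003, 0.002, -1.0]]
ft_force: [-0.5, -1.1, 0.1]
gripper_width: 0.0124
grip_force: 58.4
```

```bash
cat > chk.py <<'E'
from h import *
import sys
np.set_printoptions(precision=4,suppress=True)
J=np.array(eval(sys.argv[1]));k=sys.argv[2]
o=manip.get_obs();print(o['eef_pos'],o['grip_force'],o['ft_force'])
ux=np.array([.8873,.4612,0]);F=o['eef_pos']+ux*.0494+[0,0,-.0575];print('foot',F,'rel jar',(F[:2]-J)@ux[:2],(F[:2]-J)@[-ux[1],ux[0]])
s=manip.get_image("side");c=proj("side",[*J,.092])[0];a,b=(c-[28,50]).astype(int)
print('crop',a,b,'foot px',proj("side",F)[0],'rim px',proj("side",[[*J,.092],[J[0]+.02,J[1],.092],[J[0]-.02,J[1],.092]]).tolist())
cv2.imwrite(sys.argv[3],cv2.resize(s[b:b+100,a:a+70],None,fx=5.5,fy=5.5,interpolation=cv2.INTER_CUBIC))
E
python3 chk.py "[.575,.0665]" red pics/k1.png
```

```text
[0.5364 0.0514 0.1547] 58.44253420829773 [-0.479  -1.0544  0.0869]
foot [0.5802 0.0741 0.0972] rel jar 0.008161768367909768 0.004365337013151471
crop 281 153 foot px [305.7511 202.6183] rim px [[309.5419552543495, 203.1672017110693], [300.69932990881745, 201.382916298897], [318.50645216931605, 204.97545884483188]]
```

View pics/k1.png

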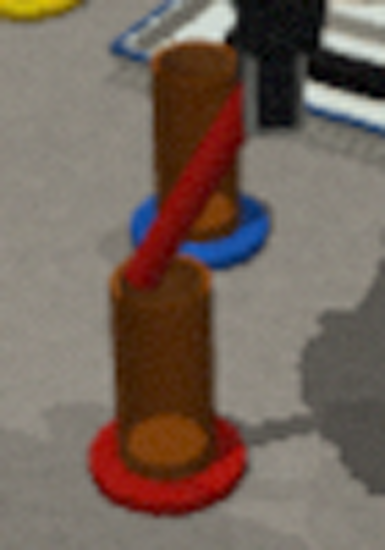

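The picture shows the red foot at (143,280) inside the rim, which is centred at about (161,280). Alignment is good, so I'm lowering gently.

>>> play_rows(
  deltas=[
    {"dx": 0, "dy": 0, "dz": -0.1, "yaw": 0},
    {"dx": 0, "dy": 0, "dz": -0.2, "yaw": 0},
    {"dx": 0, "dy": 0, "dz": -0.3, "yaw": 0},
  ],
)

```text
clock: 12.87
eef_pos: [0.5384, 0.0504, 0.1503]
eef_rot: [[-0.886, -0.464, 0.002], [-0.464, 0.886, 0.0], [-0.002, -0.001, -1.0]]
ft_force: [0.6, 0.6, -0.2]
gripper_width: 0.0125
grip_force: 58.5
```

>>> play_rows(
  deltas=[
    {"dx": -0.05, "dy": -0.14, "dz": 0, "yaw": 0},
    {"dx": -0.05, "dy": -0.14, "dz": -0.2, "yaw": 0},
    {"dx": -0.05, "dy": -0.14, "dz": -0.4, "yaw": 0},
    {"dx": -0.05, "dy": -0.14, "dz": -0.6, "yaw": 0},
  ],
)

```text
clock: 13.2
eef_pos: [0.5365, 0.0464, 0.1342]
eef_rot: [[-0.886, -0.463, 0.0], [-0.463, 0.886, 0.0], [-0.0, -0.0, -1.0]]
ft_force: [-0.2, 1.1, -0.3]
gripper_width: 0.0121
grip_force: 58.5
```

>>> play_rows(
  deltas=[
    {"dx": 0, "dy": 0, "dz": -0.1, "yaw": 0},
    {"dx": 0, "dy": 0, "dz": -0.2, "yaw": 0},
    {"dx": 0, "dy": 0, "dz": -0.2, "yaw": 0},
  ],
)

```text
clock: 13.45
eef_pos: [0.5361, 0.0466, 0.1288]
eef_rot: [[-0.886, -0.463, -0.001], [-0.463, 0.886, -0.0], [0.001, 0.0, -1.0]]
ft_force: [0.1, -0.2, -0.7]
gripper_width: 0.0124
grip_force: 58.5
```

At 30° lean, dropping the loop here could flip it out of the jar. I'll back out and first push the foot sideways against the empty channel's fixed cheek, so that the loop swivels upright in the grip.

>>> play_rows(
  deltas=[
    {"dx": 0, "dy": 0, "dz": 0.6, "yaw": 0},
    {"dx": 0, "dy": 0, "dz": 1.6, "yaw": 0},
    {"dx": 0, "dy": 0, "dz": 2.8, "yaw": 0},
    {"dx": 0, "dy": 0, "dz": 4, "yaw": -1},
    {"dx": 0, "dy": 0.5, "dz": 4.7, "yaw": -2},
  ],
)

```text
clock: 13.87
eef_pos: [0.5374, 0.058, 0.2501]
eef_rot: [[-0.965, -0.264, 0.003], [-0.264, 0.965, -0.0], [-0.003, -0.001, -1.0]]
ft_force: [1.1, 0.0, 0.1]
gripper_width: 0.0126
grip_force: 58.5
```

>>> play_rows(
  deltas=[
    {"dx": 0.1, "dy": 1.4, "dz": 0, "yaw": -1.1},
    {"dx": 0.2, "dy": 2.8, "dz": 0, "yaw": -2.2},
    {"dx": 0.4, "dy": 4.2, "dz": 0, "yaw": -3.3},
    {"dx": 0.6, "dy": 5.6, "dz": 0, "yaw": -4.4},
    {"dx": 0.7, "dy": 7, "dz": 0, "yaw": -5.5},
  ],
)

```text
clock: 14.28
eef_pos: [0.5542, 0.2359, 0.2472]
eef_rot: [[-0.952, 0.305, 0.001], [0.305, 0.952, 0.0], [-0.001, 0.0, -1.0]]
ft_force: [0.3, 0.5, 0.3]
gripper_width: 0.0125
grip_force: 58.5
```

>>> play_rows(
  deltas=[
    {"dx": 0.2, "dy": 1.4, "dz": 0, "yaw": -1.1},
    {"dx": 0.4, "dy": 2.8, "dz": 0, "yaw": -2.2},
    {"dx": 0.6, "dy": 4.2, "dz": 0, "yaw": -3.3},
    {"dx": 0.65, "dy": 5.6, "dz": 0, "yaw": -4.4},
    {"dx": 0.65, "dy": 6.4, "dz": 0, "yaw": -5.5},
  ],
)

```text
clock: 14.7
eef_pos: [0.57, 0.3976, 0.2467]
eef_rot: [[-0.634, 0.773, 0.0], [0.773, 0.634, 0.001], [0.001, 0.001, -1.0]]
ft_force: [-0.3, -0.7, -1.5]
gripper_width: 0.0126
grip_force: 58.5
```

>>> play_rows(
  deltas=[
    {"dx": 0, "dy": 0, "dz": 0, "yaw": -1},
    {"dx": 0, "dy": 0, "dz": 0, "yaw": -2},
    {"dx": 0, "dy": 0, "dz": 0, "yaw": -2},
  ],
)

```text
clock: 14.95
eef_pos: [0.5699, 0.3946, 0.2466]
eef_rot: [[-0.459, 0.888, -0.0], [0.888, 0.459, -0.0], [-0.0, -0.0, -1.0]]
ft_force: [-0.6, -0.2, -1.5]
gripper_width: 0.0125
grip_force: 58.5
```

>>> play_rows(
  deltas=[
    {"dx": 0, "dy": 0, "dz": -1.3, "yaw": 0},
    {"dx": 0, "dy": 0, "dz": -2.6, "yaw": 0},
    {"dx": 0, "dy": 0, "dz": -4, "yaw": 0},
    {"dx": 0, "dy": 0, "dz": -5.2, "yaw": 0},
    {"dx": 0, "dy": 0, "dz": -5.7, "yaw": 0},
  ],
)

```text
clock: 15.37
eef_pos: [0.5683, 0.3925, 0.1004]
eef_rot: [[-0.466, 0.885, -0.004], [0.885, 0.466, -0.003], [-0.0, -0.005, -1.0]]
ft_force: [-1.2, -0.3, -0.9]
gripper_width: 0.0121
grip_force: 58.6
```

>>> play_rows(
  deltas=[
    {"dx": 0, "dy": 0, "dz": 0, "yaw": 0},
    {"dx": 0.07, "dy": -0.14, "dz": 0, "yaw": 0},
    {"dx": 0.15, "dy": -0.28, "dz": 0, "yaw": 0},
    {"dx": 0.22, "dy": -0.42, "dz": 0, "yaw": 0},
    {"dx": 0.29, "dy": -0.56, "dz": 0, "yaw": 0},
  ],
)

```text
clock: 15.78
eef_pos: [0.5786, 0.3814, 0.1071]
eef_rot: [[-0.463, 0.886, 0.003], [0.886, 0.463, 0.003], [0.002, 0.004, -1.0]]
ft_force: [-5.8, 11.5, 7.3]
gripper_width: 0.0123
grip_force: 59.8
```

>>> play_rows(
  deltas=[
    {"dx": 0.05, "dy": -0.1, "dz": 0, "yaw": 0},
    {"dx": 0.1, "dy": -0.2, "dz": 0, "yaw": 0},
    {"dx": 0.15, "dy": -0.3, "dz": 0, "yaw": 0},
  ],
)

```text
clock: 16.03
eef_pos: [0.5824, 0.3739, 0.107]
eef_rot: [[-0.463, 0.886, 0.003], [0.886, 0.463, 0.003], [0.002, 0.004, -1.0]]
ft_force: [-2.6, 9.2, 4.7]
gripper_width: 0.0124
grip_force: 59.6
```

>>> play_rows(
  deltas=[
    {"dx": 0.07, "dy": -0.14, "dz": 0, "yaw": 0},
    {"dx": 0.15, "dy": -0.28, "dz": 0, "yaw": 0},
    {"dx": 0.22, "dy": -0.42, "dz": 0, "yaw": 0},
    {"dx": 0.29, "dy": -0.56, "dz": 0, "yaw": 0},
    {"dx": 0.35, "dy": -0.68, "dz": 0, "yaw": 0},
  ],
)

```text
clock: 16.45
eef_pos: [0.5911, 0.3564, 0.1069]
eef_rot: [[-0.463, 0.886, 0.003], [0.886, 0.463, 0.003], [0.001, 0.004, -1.0]]
ft_force: [-3.9, 8.6, 5.5]
gripper_width: 0.0127
grip_force: 58.8
```

```bash
cat > lean.py <<'E'
from h import *
import sys
np.set_printoptions(precision=4,suppress=True)
k=sys.argv[1];o=manip.get_obs();T=o['eef_pos'];print(T,o['ft_force'],o['grip_force'])
for n in("side","wrist","top"):
    im=manip.get_image(n);cv2.imwrite(f"pics/lean_{n}.png",im);H,S,V=cv2.split(cv2.cvtColor(im,cv2.COLOR_BGR2HSV))
    m=(((H<4)|(H>175))&(S>170)&(V>50)) if k=='red' else ((H>105)&(H<124)&(S>140)&(V>40))
    for nm,m in((k,m),('brass',(H>8)&(H<28)&(S>100)&(V>100))):
        g=proj(n,T+[0,0,.031])[0]
        nn,l,st,ce=cv2.connectedComponentsWithStats(m.astype('u1'))
        for i in range(1,nn):
            if st[i,4]>8 and np.hypot(*(ce[i]-g))<130:
                ys,xs=np.where(l==i);P=np.c_[xs,ys].astype('f4');(cx,cy),(w,h),a=cv2.minAreaRect(P);vx,vy,_,_=cv2.fitLine(P,cv2.DIST_L2,0,.01,.01).ravel()
                print(n,nm,'grasp px',g,'cen',ce[i],'box',st[i],'dir',np.degrees(np.arctan2(vy,vx)).round(1),'wh',round(w,1),round(h,1))
q=proj("side",[T+[0,0,.031],T+[0,0,.131],T+[0,0,-.069]]);print('vertical px',q)
E
python3 lean.py red
```

```text
[0.5911 0.3564 0.1069] [-3.9342  8.5696  5.4973] 58.77807140350342
side red grasp px [229.2929 278.1586] cen [311.1896 239.3886] box [298 229  28  17 211] dir -1.5 wh 15.8 27.1
side red grasp px [229.2929 278.1586] cen [233.6931 294.8881] box [225 273  17  44 277] dir 74.6 wh 43.1 8.8
side brass grasp px [229.2929 278.1586] cen [316.6582 190.8101] box [311 187  13   8  79] dir -4.5 wh 12.0 7.0
side brass grasp px [229.2929 278.1586] cen [303.037  203.1111] box [301 199   8  13  27] dir -61.6 wh 4.2 13.9
side brass grasp px [229.2929 278.1586] cen [315.7222 202.1667] box [310 199   9   8  18] dir 42.5 wh 10.6 3.5
side brass grasp px [229.2929 278.1586] cen [261.9259 222.4444] box [260 219   6   7  27] dir -69.2 wh 4.5 6.3
side brass grasp px [229.2929 278.1586] cen [310.9746 232.6186] box [304 228  15  10 118] dir -4.1 wh 9.0 14.0
side brass grasp px [229.2929 278.1586] cen [227.9737 272.3158] box [225 268   6   9  38] dir 88.0 wh 8.0 5.0
wrist red grasp px [325.0579 282.9616] cen [323.5011 258.9596] box [ 304  223   40   77 1361] dir -89.4 wh 76.0 39.0
wrist brass grasp px [325.0579 282.9616] cen [323.2596 297.3385] box [308 286  32  24 520] dir -0.5 wh 23.0 31.0
top red grasp px [173.0578 188.6409] cen [185.2692 191.3846] box [179 189  12   6  26] dir 17.9 wh 11.4 3.4
top brass grasp px [173.0578 188.6409] cen [241.25 179.25] box [240 178   4   4  12] dir -10.3 wh 3.0 3.0
top brass grasp px [173.0578 188.6409] cen [301.25   202.1793] box [293 192  16  19 184] dir 70.4 wh 18.0 15.0
vertical px [[229.2929 278.1586]
 [219.6145 226.8808]
 [237.6228 321.1343]]
```

```bash
cat > tw.py <<'E'
from h import *
np.set_printoptions(precision=4,suppress=True)
T=manip.get_obs()['eef_pos'];print(T)
def go(w,s):
    p,e=tri(w,s,"wrist","side");print(p,'rel TCP',p-T,'err',e);return p
import sys
a=eval(sys.argv[1]);f=go(*a[:2]);c=go(*a[2:]);d=c-f;print('len',np.linalg.norm(d),'lean',np.degrees(np.arccos(d[2]/np.linalg.norm(d))))
E
python3 tw.py "[(323.5,225),(239,315),(323.3,297),(228,272.3)]"
```

```text
[0.5909 0.356  0.1063]
[0.5955 0.3452 0.0389] rel TCP [ 0.0045 -0.0108 -0.0674] err 0.00183450527477815
[0.5884 0.36   0.1545] rel TCP [-0.0025  0.004   0.0482] err 0.0003301182852435482
len 0.11675605049241797 lean 8.076691787611683
```

The lean is now about 8° and the foot hangs about 70 mm below the TCP. Back to the red jar.

>>> play_rows(
  deltas=[
    {"dx": -0.18, "dy": 0.36, "dz": 0, "yaw": 0},
    {"dx": -0.18, "dy": 0.36, "dz": 1.2, "yaw": 0},
    {"dx": -0.18, "dy": 0.36, "dz": 2.6, "yaw": 0},
    {"dx": -0.18, "dy": 0.36, "dz": 4, "yaw": 0},
    {"dx": -0.18, "dy": 0, "dz": 5.4, "yaw": 0},
  ],
)

```text
clock: 17.02
eef_pos: [0.5848, 0.3569, 0.2411]
eef_rot: [[-0.464, 0.886, 0.0], [0.886, 0.464, -0.0], [-0.0, 0.0, -1.0]]
ft_force: [-1.0, 0.7, -0.5]
gripper_width: 0.0124
grip_force: 58.5
```

>>> play_rows(
  deltas=[
    {"dx": 0, "dy": -1.5, "dz": 0, "yaw": 0},
    {"dx": -0.1, "dy": -3, "dz": 0, "yaw": 0},
    {"dx": -0.3, "dy": -4.5, "dz": 0, "yaw": 0},
    {"dx": -0.5, "dy": -6, "dz": 0, "yaw": 0},
    {"dx": -0.58, "dy": -7.5, "dz": 0, "yaw": 0},
  ],
)

```text
clock: 17.43
eef_pos: [0.5698, 0.1669, 0.2398]
eef_rot: [[-0.464, 0.886, 0.0], [0.886, 0.464, -0.0], [-0.0, -0.0, -1.0]]
ft_force: [1.1, -1.0, -0.6]
gripper_width: 0.0127
grip_force: 58.6
```

>>> play_rows(
  deltas=[
    {"dx": 0, "dy": -1.5, "dz": 0, "yaw": 0},
    {"dx": 0, "dy": -2.8, "dz": 0, "yaw": 0},
    {"dx": 0, "dy": -3.6, "dz": 0, "yaw": 0},
    {"dx": 0, "dy": -3.85, "dz": 0, "yaw": 0},
    {"dx": 0, "dy": -3.85, "dz": 0, "yaw": 0},
  ],
)

```text
clock: 17.85
eef_pos: [0.5709, 0.0707, 0.2398]
eef_rot: [[-0.462, 0.887, 0.0], [0.887, 0.462, -0.0], [-0.0, 0.0, -1.0]]
ft_force: [0.4, -0.0, -0.2]
gripper_width: 0.0124
grip_force: 58.6
```

```bash
python3 lean.py red | grep -v "top\|side brass"
```

```text
[0.5709 0.0707 0.2398] [ 0.3637 -0.039  -0.1518] 58.572986125946045
side red grasp px [307.764  125.5382] cen [308.8163 143.3216] box [305 119   8  51 283] dir -89.6 wh 50.0 7.0
side red grasp px [307.764  125.5382] cen [348.6617 125.0752] box [342 120  15  11 133] dir -1.2 wh 10.0 14.0
side red grasp px [307.764  125.5382] cen [311.2067 239.2981] box [298 229  27  18 208] dir -2.1 wh 16.5 26.3
wrist red grasp px [321.9959 287.6031] cen [324.6663 160.7924] box [298 144  55  43 896] dir -1.1 wh 42.0 54.0
wrist red grasp px [321.9959 287.6031] cen [323.6096 259.7016] box [ 304  225   40   75 1250] dir -89.4 wh 74.0 39.0
wrist brass grasp px [321.9959 287.6031] cen [324.9741 181.1923] box [304 159  44  52 967] dir -89.1 wh 42.5 49.2
wrist brass grasp px [321.9959 287.6031] cen [323.2095 296.3043] box [308 285  32  24 506] dir -2.5 wh 22.6 31.4
wrist brass grasp px [321.9959 287.6031] cen [310.875  343.5357] box [308 335   6  17  56] dir -83.5 wh 4.3 16.3
vertical px [[307.764  125.5382]
 [305.8824  72.8263]
 [309.4347 171.9633]]
```

>>> play_rows(
  deltas=[
    {"dx": 0.05, "dy": 0.05, "dz": -0.8, "yaw": 0},
    {"dx": 0.05, "dy": 0.05, "dz": -1.6, "yaw": 0},
    {"dx": 0.05, "dy": 0.05, "dz": -2.2, "yaw": 0},
    {"dx": 0.05, "dy": 0.05, "dz": -2.5, "yaw": 0},
    {"dx": 0.05, "dy": 0.05, "dz": -2.6, "yaw": 0},
  ],
)

```text
clock: 18.42
eef_pos: [0.5714, 0.0742, 0.1732]
eef_rot: [[-0.465, 0.886, -0.002], [0.886, 0.465, -0.0], [0.001, -0.002, -1.0]]
ft_force: [-0.3, -0.0, 0.1]
gripper_width: 0.0123
grip_force: 58.6
```

>>> play_rows(
  deltas=[
    {"dx": 0, "dy": 0, "dz": -0.2, "yaw": 0},
    {"dx": 0, "dy": 0, "dz": -0.4, "yaw": 0},
    {"dx": 0, "dy": 0, "dz": -0.6, "yaw": 0},
    {"dx": 0, "dy": 0, "dz": -0.8, "yaw": 0},
    {"dx": 0, "dy": 0, "dz": -1, "yaw": 0},
  ],
)

```text
clock: 18.83
eef_pos: [0.5727, 0.0733, 0.1498]
eef_rot: [[-0.463, 0.886, 0.001], [0.886, 0.463, 0.0], [-0.0, 0.001, -1.0]]
ft_force: [-0.1, 1.6, 0.9]
gripper_width: 0.0126
grip_force: 59.0
```

>>> play_rows(
  deltas=[
    {"dx": 0, "dy": 0, "dz": -0.2, "yaw": 0},
    {"dx": 0, "dy": 0, "dz": -0.4, "yaw": 0},
    {"dx": 0, "dy": 0, "dz": -0.6, "yaw": 0},
  ],
)

```text
clock: 19.08
eef_pos: [0.5721, 0.0731, 0.134]
eef_rot: [[-0.463, 0.886, -0.0], [0.886, 0.463, 0.0], [0.0, -0.0, -1.0]]
ft_force: [-0.7, 1.9, 1.5]
gripper_width: 0.0125
grip_force: 59.1
```

>>> play_rows(
  deltas=[
    {"dx": -0.03, "dy": 0.1, "dz": 0, "yaw": 0},
    {"dx": -0.05, "dy": 0.14, "dz": 0, "yaw": 0},
  ],
)

```text
clock: 19.25
eef_pos: [0.5706, 0.0767, 0.134]
eef_rot: [[-0.463, 0.886, -0.001], [0.886, 0.463, -0.0], [0.0, -0.001, -1.0]]
ft_force: [-0.3, 0.3, -0.5]
gripper_width: 0.0126
grip_force: 58.9
```

```bash
python3 lean.py red | grep "side red\|0\.\|wrist red"; python3 - <<'E'
from h import *
s=cv2.imread('pics/lean_side.png');H,S,V=cv2.split(cv2.cvtColor(s,cv2.COLOR_BGR2HSV))
am=((H>5)&(H<20)&(S>120)).astype('u1');am[:, :285]=0;am[:,345:]=0;am[:195]=0;am[255:]=0
for r in (204,210,216,222,226):
    x=np.where(am[r])[0];print(r,x.min(),x.max(), end=' | ')
s=cv2.imread('pics/side0.png');H,S,V=cv2.split(cv2.cvtColor(s,cv2.COLOR_BGR2HSV))
am=((H>5)&(H<20)&(S>120)).astype('u1');am[:, :285]=0;am[:,345:]=0;am[:195]=0;am[255:]=0
print()
for r in (204,210,216,222,226):
    x=np.where(am[r])[0];print(r,x.min(),x.max(), end=' | ')
E
```

```text
[0.5706 0.0767 0.134 ] [-0.349   0.3197 -0.4723] 58.923988938331604
side red grasp px [308.5286 175.9444] cen [348.797  125.0376] box [342 120  15  11 133] dir 0.8 wh 10.0 14.0
side red grasp px [308.5286 175.9444] cen [309.4819 189.7409] box [306 172   7  36 193] dir -90.0 wh 35.1 6.0
side red grasp px [308.5286 175.9444] cen [311.0966 239.3188] box [298 229  28  18 207] dir -1.4 wh 16.4 27.2
side brass grasp px [308.5286 175.9444] cen [281.988  130.3473] box [278 121  10  22 167] dir -85.3 wh 21.0 9.0
side brass grasp px [308.5286 175.9444] cen [290.1333 151.1778] box [287 146   8  10  45] dir 55.2 wh 10.6 4.9
side brass grasp px [308.5286 175.9444] cen [317.2742 190.9194] box [313 188  10   7  62] dir -4.4 wh 6.0 9.0
side brass grasp px [308.5286 175.9444] cen [310.7282 232.6019] box [304 228  14  10 103] dir -3.8 wh 9.0 13.0
wrist red grasp px [323.5847 282.7631] cen [323.3778 186.1074] box [ 287  164   73   58 1657] dir 1.1 wh 72.4 56.1
wrist red grasp px [323.5847 282.7631] cen [323.3202 260.2947] box [ 304  227   40   72 1215] dir 89.2 wh 71.0 39.0
wrist brass grasp px [323.5847 282.7631] cen [295.2279 230.5956] box [291 217  11  29 136] dir -72.6 wh 6.6 29.3
wrist brass grasp px [323.5847 282.7631] cen [350.1901 229.2562] box [345 217  11  26 121] dir 70.9 wh 26.4 5.8
wrist brass grasp px [323.5847 282.7631] cen [323.5771 294.3498] box [308 283  32  24 506] dir 0.0 wh 22.6 31.3
 [310.0704 216.7165]]
204 301 318 | 210 302 318 | 216 302 318 | 222 302 319 | 226 302 319 | 
204 301 318 | 210 302 318 | 216 302 318 | 222 302 318 | 226 302 318 |
```

The jar hasn't moved and the force is gone. Continuing down.

>>> play_rows(
  deltas=[
    {"dx": 0, "dy": 0, "dz": -0.2, "yaw": 0},
    {"dx": 0, "dy": 0, "dz": -0.4, "yaw": 0},
    {"dx": 0, "dy": 0, "dz": -0.6, "yaw": 0},
    {"dx": 0, "dy": 0, "dz": -0.8, "yaw": 0},
    {"dx": 0, "dy": 0, "dz": -1, "yaw": 0},
  ],
)

```text
clock: 19.82
eef_pos: [0.5708, 0.0765, 0.1087]
eef_rot: [[-0.463, 0.886, -0.0], [0.886, 0.463, -0.0], [0.0, -0.0, -1.0]]
ft_force: [0.7, 0.4, 0.1]
gripper_width: 0.0125
grip_force: 58.9
```

>>> play_rows(
  deltas=[
    {"dx": 0, "dy": 0, "dz": -0.2, "yaw": 0},
    {"dx": 0, "dy": 0, "dz": -0.4, "yaw": 0},
    {"dx": 0, "dy": 0, "dz": -0.6, "yaw": 0},
    {"dx": 0, "dy": 0, "dz": -0.75, "yaw": 0},
    {"dx": 0, "dy": 0, "dz": -0.75, "yaw": 0},
  ],
)

```text
clock: 20.23
eef_pos: [0.5704, 0.0765, 0.0898]
eef_rot: [[-0.463, 0.886, -0.001], [0.886, 0.463, -0.0], [0.0, -0.001, -1.0]]
ft_force: [0.2, -0.5, -0.6]
gripper_width: 0.0125
grip_force: 58.9
```

>>> play_rows(
  deltas=[
    {"dx": 0, "dy": 0, "dz": -0.1, "yaw": 0},
    {"dx": 0, "dy": 0, "dz": -0.1, "yaw": 0},
  ],
)

```text
clock: 20.4
eef_pos: [0.5709, 0.0766, 0.088]
eef_rot: [[-0.463, 0.886, -0.0], [0.886, 0.463, -0.0], [0.0, -0.0, -1.0]]
ft_force: [0.5, 0.2, -0.3]
gripper_width: 0.0122
grip_force: 58.9
```

>>> play_rows(
  deltas=[
    {"dx": 0, "dy": 0, "dz": 0, "yaw": 0},
    {"dx": 0, "dy": 0, "dz": 0, "yaw": 0},
    {"dx": 0, "dy": 0, "dz": 0, "yaw": 0},
    {"dx": 0, "dy": 0, "dz": 0.2, "yaw": 0},
    {"dx": 0, "dy": 0, "dz": 0.6, "yaw": 0},
  ],
  gripper=0.45,
)

```text
clock: 20.82
eef_pos: [0.5703, 0.0765, 0.103]
eef_rot: [[-0.463, 0.886, -0.002], [0.886, 0.463, -0.0], [0.001, -0.001, -1.0]]
ft_force: [-0.9, 0.5, 1.1]
gripper_width: 0.0386
grip_force: 0.0
```

>>> play_rows(
  deltas=[
    {"dx": 0, "dy": 0, "dz": 1, "yaw": 0},
    {"dx": 0, "dy": 0, "dz": 2, "yaw": 0},
    {"dx": 0, "dy": 0, "dz": 3, "yaw": 0},
    {"dx": 0, "dy": 0, "dz": 4.2, "yaw": 1},
    {"dx": 0, "dy": 0, "dz": 5.4, "yaw": 2},
  ],
)

```text
clock: 21.23
eef_pos: [0.5706, 0.0765, 0.2405]
eef_rot: [[-0.641, 0.768, 0.0], [0.768, 0.641, 0.0], [-0.0, 0.0, -1.0]]
ft_force: [0.8, -0.3, -0.2]
gripper_width: 0.0382
grip_force: 0.0
```

>>> play_rows(
  deltas=[
    {"dx": 0.4, "dy": 1, "dz": 0, "yaw": 1.1},
    {"dx": 0.8, "dy": 2, "dz": 0, "yaw": 2.2},
    {"dx": 1.2, "dy": 3, "dz": 0, "yaw": 3.3},
    {"dx": 1.6, "dy": 4, "dz": 0, "yaw": 4.4},
    {"dx": 2, "dy": 5, "dz": 0, "yaw": 5.5},
  ],
  gripper=0.7,
)

```text
clock: 21.65
eef_pos: [0.6213, 0.2028, 0.2396]
eef_rot: [[-0.956, 0.294, 0.001], [0.294, 0.956, 0.0], [-0.001, 0.001, -1.0]]
ft_force: [0.6, -1.3, -0.4]
gripper_width: 0.0599
grip_force: 0.0
```

>>> play_rows(
  deltas=[
    {"dx": 0.1, "dy": 0.15, "dz": 0, "yaw": 1.1},
    {"dx": 0.1, "dy": 0.15, "dz": 0, "yaw": 2.2},
    {"dx": 0.1, "dy": 0.15, "dz": 0, "yaw": 3.3},
    {"dx": 0.1, "dy": 0.15, "dz": 0, "yaw": 4.4},
    {"dx": 0.1, "dy": 0.15, "dz": 0, "yaw": 5.5},
  ],
)

```text
clock: 22.07
eef_pos: [0.6233, 0.2055, 0.2393]
eef_rot: [[-0.962, -0.275, 0.001], [-0.275, 0.962, 0.0], [-0.001, 0.0, -1.0]]
ft_force: [-0.1, 0.0, -0.5]
gripper_width: 0.0598
grip_force: 0.0
```

>>> play_rows(
  deltas=[
    {"dx": 0, "dy": 0, "dz": 0, "yaw": 1},
    {"dx": 0, "dy": 0, "dz": -1, "yaw": 1.9},
    {"dx": 0, "dy": 0, "dz": -2, "yaw": 1.9},
    {"dx": 0, "dy": 0, "dz": -3, "yaw": 1.9},
    {"dx": 0, "dy": 0, "dz": -3.2, "yaw": 1.9},
  ],
)

```text
clock: 22.48
eef_pos: [0.6214, 0.2048, 0.1555]
eef_rot: [[-0.891, -0.454, -0.004], [-0.454, 0.891, -0.001], [0.004, 0.001, -1.0]]
ft_force: [-1.3, 0.1, -0.6]
gripper_width: 0.0599
grip_force: 0.0
```

```bash
python3 - <<'E'
from h import *
np.set_printoptions(precision=4,suppress=True)
o=manip.get_obs();print(o['eef_pos'],o['eef_rot'][:2,1],o['ft_force'])
s=manip.get_image("side");cv2.imwrite("pics/side7.png",s);H,S,V=cv2.split(cv2.cvtColor(s,cv2.COLOR_BGR2HSV))
for nm,m in(('red',((H<4)|(H>175))&(S>150)&(V>50)),('blue',(H>105)&(H<124)&(S>140)&(V>40)),('brass',(H>8)&(H<28)&(S>100)&(V>100))):
    nn,l,st,ce=cv2.connectedComponentsWithStats(m.astype('u1'))
    for i in range(1,nn):
        if st[i,4]>6 and 220<ce[i][0]<340 and 130<ce[i][1]<300:print(nm,st[i],ce[i])
print('upright exp foot-end118, collar',proj("side",[[.575,.0665,.131],[.575,.0665,.136],[.575,.0665,.092]]))
E
```

```text
[0.6214 0.2048 0.1555] [-0.4541  0.891 ] [-1.2723  0.0732 -0.6131]
red [307 194   7  13  66] [309.7727 200.697 ]
red [297 229  28  18 216] [311.1435 239.4722]
blue [314 189  16  13  85] [323.1529 196.1176]
blue [305 191   2   7  11] [305.5455 194.0909]
blue [246 225  17  22 144] [254.2292 235.7778]
brass [275 121  22  36 532] [285.0451 139.7744]
brass [312 161  12   5  14] [318.2857 161.7143]
brass [308 188  15   7  73] [316.137  190.5342]
brass [301 199   5   8  15] [302.4 202.6]
brass [315 200   4   6   9] [317.1111 202.5556]
brass [307 208   7   2  10] [309.7 208.3]
brass [259 223   4   3   8] [260.5   223.875]
brass [304 229  15   9  84] [310.9643 233.3214]
upright exp foot-end118, collar [[308.9468 187.4351]
 [308.8685 185.3628]
 [309.542  203.1672]]
```

The red loop is in its jar, with its handle visible above the rim at (310,200). Now I'm grasping the blue loop.

>>> play_rows(
  deltas=[
    {"dx": 0, "dy": 0, "dz": -0.8, "yaw": 0},
    {"dx": 0, "dy": 0, "dz": -1.6, "yaw": 0},
    {"dx": 0, "dy": 0, "dz": -2.4, "yaw": 0},
    {"dx": 0, "dy": 0, "dz": -2.9, "yaw": 0},
    {"dx": 0, "dy": 0, "dz": -3.1, "yaw": 0},
  ],
)

```text
clock: 22.95
eef_pos: [0.6233, 0.2053, 0.0804]
eef_rot: [[-0.891, -0.454, -0.001], [-0.454, 0.891, -0.0], [0.001, 0.0, -1.0]]
ft_force: [-0.9, -0.5, -0.2]
gripper_width: 0.0597
grip_force: 0.0
```

>>> play_rows(
  deltas=[
    {"dx": 0, "dy": 0, "dz": 0, "yaw": 0},
  ],
)

```text
clock: 23.03
eef_pos: [0.6234, 0.2053, 0.0807]
eef_rot: [[-0.891, -0.454, -0.001], [-0.454, 0.891, -0.0], [0.001, 0.0, -1.0]]
ft_force: [-0.5, -0.4, 0.6]
gripper_width: 0.0597
grip_force: 0.0
```

>>> play_rows(
  deltas=[
    {"dx": 0, "dy": 0, "dz": 0, "yaw": 0},
    {"dx": 0, "dy": 0, "dz": 0, "yaw": 0},
    {"dx": 0, "dy": 0, "dz": 0, "yaw": 0},
    {"dx": 0, "dy": 0, "dz": 0, "yaw": 0},
    {"dx": 0, "dy": 0, "dz": 0, "yaw": 0},
  ],
  gripper=0,
)

```text
clock: 23.45
eef_pos: [0.6239, 0.2055, 0.0817]
eef_rot: [[-0.891, -0.454, 0.001], [-0.454, 0.891, 0.0], [-0.001, -0.0, -1.0]]
ft_force: [-2.5, -0.4, 7.9]
gripper_width: 0.0127
grip_force: 58.3
```

>>> play_rows(
  deltas=[
    {"dx": 0, "dy": 0, "dz": 0.3, "yaw": 0},
    {"dx": 0, "dy": 0, "dz": 1, "yaw": 0},
    {"dx": 0, "dy": 0, "dz": 2, "yaw": 0},
    {"dx": 0, "dy": 0, "dz": 3, "yaw": 0},
    {"dx": 0, "dy": 0, "dz": 4, "yaw": 0},
  ],
)

```text
clock: 23.87
eef_pos: [0.6232, 0.2053, 0.1824]
eef_rot: [[-0.891, -0.454, -0.0], [-0.454, 0.891, -0.0], [0.0, -0.0, -1.0]]
ft_force: [0.4, -0.0, -0.5]
gripper_width: 0.0124
grip_force: 58.4
```

>>> play_rows(
  deltas=[
    {"dx": 0, "dy": 0, "dz": 1, "yaw": -1.1},
    {"dx": 0, "dy": 0.5, "dz": 2, "yaw": -2.2},
    {"dx": -0.3, "dy": 1.5, "dz": 2.6, "yaw": -3.3},
    {"dx": -0.6, "dy": 2.5, "dz": 2.6, "yaw": -4.4},
    {"dx": -1, "dy": 3.5, "dz": 2.6, "yaw": -5.5},
  ],
)

```text
clock: 24.28
eef_pos: [0.599, 0.2938, 0.2481]
eef_rot: [[-0.994, 0.111, 0.003], [0.111, 0.994, 0.001], [-0.003, 0.002, -1.0]]
ft_force: [-0.1, 0.4, -0.6]
gripper_width: 0.0124
grip_force: 58.5
```

>>> play_rows(
  deltas=[
    {"dx": -0.3, "dy": 1, "dz": 0, "yaw": -1.1},
    {"dx": -0.6, "dy": 2, "dz": 0, "yaw": -2.2},
    {"dx": -0.9, "dy": 3, "dz": 0, "yaw": -3.3},
    {"dx": -1.14, "dy": 4.08, "dz": 0, "yaw": -4.4},
    {"dx": -1.14, "dy": 4.08, "dz": 0, "yaw": -5.5},
  ],
)

```text
clock: 24.7
eef_pos: [0.5684, 0.3993, 0.2464]
eef_rot: [[-0.775, 0.632, 0.0], [0.632, 0.775, 0.002], [0.001, 0.002, -1.0]]
ft_force: [-0.1, 0.2, -0.6]
gripper_width: 0.0125
grip_force: 58.6
```

>>> play_rows(
  deltas=[
    {"dx": 0, "dy": 0, "dz": 0, "yaw": -1.1},
    {"dx": 0, "dy": 0, "dz": 0, "yaw": -2.2},
    {"dx": 0, "dy": 0, "dz": 0, "yaw": -3.3},
    {"dx": 0, "dy": 0, "dz": 0, "yaw": -3.9},
    {"dx": 0, "dy": 0, "dz": 0, "yaw": -3.9},
  ],
)

```text
clock: 25.12
eef_pos: [0.5699, 0.3948, 0.2464]
eef_rot: [[-0.46, 0.888, 0.0], [0.888, 0.46, 0.0], [0.0, 0.0, -1.0]]
ft_force: [0.5, 0.8, -0.5]
gripper_width: 0.0126
grip_force: 58.5
```

Same pose as before. I'll repeat the swivel push with identical moves.

>>> play_rows(
  deltas=[
    {"dx": 0, "dy": 0, "dz": -1.3, "yaw": 0},
    {"dx": 0, "dy": 0, "dz": -2.6, "yaw": 0},
    {"dx": 0, "dy": 0, "dz": -4, "yaw": 0},
    {"dx": 0, "dy": 0, "dz": -5.2, "yaw": 0},
    {"dx": 0, "dy": 0, "dz": -5.7, "yaw": 0},
  ],
)

```text
clock: 25.53
eef_pos: [0.568, 0.3936, 0.0995]
eef_rot: [[-0.466, 0.885, -0.004], [0.885, 0.466, -0.003], [-0.0, -0.005, -1.0]]
ft_force: [-0.2, 0.3, -0.5]
gripper_width: 0.0123
grip_force: 58.5
```

>>> play_rows(
  deltas=[
    {"dx": 0, "dy": 0, "dz": 0, "yaw": 0},
    {"dx": 0.07, "dy": -0.14, "dz": 0, "yaw": 0},
    {"dx": 0.15, "dy": -0.28, "dz": 0, "yaw": 0},
    {"dx": 0.22, "dy": -0.42, "dz": 0, "yaw": 0},
    {"dx": 0.29, "dy": -0.56, "dz": 0, "yaw": 0},
  ],
)

```text
clock: 25.95
eef_pos: [0.5784, 0.3822, 0.1059]
eef_rot: [[-0.463, 0.886, 0.003], [0.886, 0.463, 0.003], [0.002, 0.004, -1.0]]
ft_force: [-7.0, 12.7, 10.2]
gripper_width: 0.0126
grip_force: 60.2
```

>>> play_rows(
  deltas=[
    {"dx": 0.05, "dy": -0.1, "dz": 0, "yaw": 0},
    {"dx": 0.1, "dy": -0.2, "dz": 0, "yaw": 0},
    {"dx": 0.15, "dy": -0.3, "dz": 0, "yaw": 0},
  ],
)

```text
clock: 26.2
eef_pos: [0.5822, 0.3746, 0.1059]
eef_rot: [[-0.463, 0.886, 0.003], [0.886, 0.463, 0.003], [0.001, 0.004, -1.0]]
ft_force: [-1.2, 8.0, 3.0]
gripper_width: 0.0126
grip_force: 60.6
```

>>> play_rows(
  deltas=[
    {"dx": 0.07, "dy": -0.14, "dz": 0, "yaw": 0},
    {"dx": 0.15, "dy": -0.28, "dz": 0, "yaw": 0},
    {"dx": 0.22, "dy": -0.42, "dz": 0, "yaw": 0},
    {"dx": 0.29, "dy": -0.56, "dz": 0, "yaw": 0},
    {"dx": 0.37, "dy": -0.71, "dz": 0, "yaw": 0},
  ],
)

```text
clock: 26.62
eef_pos: [0.5913, 0.3565, 0.1057]
eef_rot: [[-0.463, 0.886, 0.003], [0.886, 0.463, 0.003], [0.001, 0.004, -1.0]]
ft_force: [-1.8, 6.8, 4.9]
gripper_width: 0.0127
grip_force: 60.4
```

```bash
python3 lean.py blue | grep -v top
```

```text
[0.5913 0.3565 0.1057] [-1.7973  6.8456  4.8597] 60.35634756088257
side blue grasp px [229.2415 278.7176] cen [323.1529 196.1176] box [314 189  16  13  85] dir -32.9 wh 8.7 15.4
side blue grasp px [229.2415 278.7176] cen [233.7003 295.6229] box [225 274  18  44 297] dir 74.7 wh 43.0 8.9
side brass grasp px [229.2415 278.7176] cen [315.1837 190.6122] box [308 187  16   8  98] dir 1.7 wh 15.0 7.0
side brass grasp px [229.2415 278.7176] cen [302.2857 203.6667] box [301 200   6  11  21] dir -68.9 wh 3.1 11.2
side brass grasp px [229.2415 278.7176] cen [316.9286 203.    ] box [314 200   5   7  14] dir 65.1 wh 7.2 2.7
side brass grasp px [229.2415 278.7176] cen [310.4444 208.2222] box [306 207  10   3  18] dir -7.1 wh 2.0 9.1
side brass grasp px [229.2415 278.7176] cen [310.9  233.39] box [303 228  16  10 100] dir -7.2 wh 9.0 15.0
side brass grasp px [229.2415 278.7176] cen [228.3103 272.8276] box [226 269   5   8  29] dir -85.9 wh 7.0 4.0
wrist blue grasp px [324.8686 282.8088] cen [323.3035 257.7101] box [ 304  222   40   78 1552] dir 89.8 wh 77.0 39.0
wrist brass grasp px [324.8686 282.8088] cen [323.3785 296.8785] box [308 286  32  23 502] dir -0.3 wh 22.0 31.0
vertical px [[229.2415 278.7176]
 [219.5659 227.5495]
 [237.5694 321.6056]]
```

>>> play_rows(
  deltas=[
    {"dx": -0.18, "dy": 0.36, "dz": 0, "yaw": 0},
    {"dx": -0.18, "dy": 0.36, "dz": 1.4, "yaw": 0},
    {"dx": -0.18, "dy": 0.36, "dz": 3, "yaw": 0},
    {"dx": -0.18, "dy": 0.36, "dz": 4.6, "yaw": 0},
    {"dx": -0.18, "dy": 0, "dz": 6, "yaw": 0},
  ],
)

```text
clock: 27.18
eef_pos: [0.5858, 0.3571, 0.2571]
eef_rot: [[-0.464, 0.886, 0.003], [0.886, 0.464, 0.002], [0.0, 0.003, -1.0]]
ft_force: [0.8, -0.2, 0.3]
gripper_width: 0.0127
grip_force: 60.0
```

>>> play_rows(
  deltas=[
    {"dx": 0.3, "dy": -1.4, "dz": 0.6, "yaw": 0},
    {"dx": 0.6, "dy": -3, "dz": 0.8, "yaw": 0},
    {"dx": 0.9, "dy": -4.6, "dz": 0.8, "yaw": 0},
    {"dx": 1.2, "dy": -6.2, "dz": 0.8, "yaw": 0},
    {"dx": 1.27, "dy": -7.8, "dz": 0.8, "yaw": 0},
  ],
)

```text
clock: 27.6
eef_pos: [0.6183, 0.1591, 0.2748]
eef_rot: [[-0.464, 0.886, 0.003], [0.886, 0.464, 0.0], [-0.001, 0.003, -1.0]]
ft_force: [0.8, -0.4, -1.0]
gripper_width: 0.0124
grip_force: 60.0
```

>>> play_rows(
  deltas=[
    {"dx": 0, "dy": -1.6, "dz": 0, "yaw": 0},
    {"dx": 0, "dy": -3.2, "dz": 0, "yaw": 0},
    {"dx": 0, "dy": -4.8, "dz": 0, "yaw": 0},
    {"dx": 0, "dy": -6.4, "dz": 0, "yaw": 0},
    {"dx": 0, "dy": -8, "dz": 0, "yaw": 0},
  ],
)

```text
clock: 28.02
eef_pos: [0.6174, -0.0412, 0.2747]
eef_rot: [[-0.464, 0.886, 0.002], [0.886, 0.464, -0.0], [-0.001, 0.002, -1.0]]
ft_force: [1.5, -0.6, 0.2]
gripper_width: 0.0126
grip_force: 60.0
```

>>> play_rows(
  deltas=[
    {"dx": 0, "dy": -1, "dz": -0.2, "yaw": 0},
    {"dx": 0, "dy": -1.7, "dz": -0.8, "yaw": 0},
    {"dx": 0, "dy": -1.8, "dz": -1.4, "yaw": 0},
    {"dx": 0, "dy": -1.8, "dz": -1.8, "yaw": 0},
    {"dx": 0, "dy": -1.8, "dz": -2, "yaw": 0},
  ],
)

```text
clock: 28.43
eef_pos: [0.617, -0.0843, 0.2226]
eef_rot: [[-0.463, 0.886, -0.001], [0.886, 0.463, 0.0], [0.0, -0.0, -1.0]]
ft_force: [-0.3, 0.9, -1.3]
gripper_width: 0.0125
grip_force: 60.0
```

>>> play_rows(
  deltas=[
    {"dx": 0.06, "dy": 0.03, "dz": -0.6, "yaw": 0},
    {"dx": 0.06, "dy": 0.03, "dz": -1.2, "yaw": 0},
    {"dx": 0.06, "dy": 0.03, "dz": -1.6, "yaw": 0},
    {"dx": 0.06, "dy": 0.03, "dz": -1.8, "yaw": 0},
    {"dx": 0.06, "dy": 0.03, "dz": -1.8, "yaw": 0},
  ],
)

```text
clock: 28.85
eef_pos: [0.6186, -0.083, 0.1776]
eef_rot: [[-0.464, 0.886, -0.001], [0.886, 0.464, 0.0], [0.001, -0.001, -1.0]]
ft_force: [0.8, -0.1, -0.6]
gripper_width: 0.0121
grip_force: 60.0
```

```bash
python3 lean.py blue | grep "blue\|0\.\|wrist\|side brass"; python3 - <<'E'
from h import *
s=cv2.imread('pics/lean_side.png');H,S,V=cv2.split(cv2.cvtColor(s,cv2.COLOR_BGR2HSV))
am=((H>5)&(H<20)&(S>120))
for r in (164,168,172,176,180):
    x=np.where(am[r,300:335])[0]+300;print(r,x.min(),x.max(),end=' | ')
E
```

```text
[ 0.6186 -0.083   0.1776] [ 0.755  -0.1201 -0.5608] 60.00177562236786
side blue grasp px [314.603  120.6673] cen [402.1275  61.598 ] box [ 382   34   42   57 1898] dir -75.2 wh 37.5 55.0
side blue grasp px [314.603  120.6673] cen [315.2837 136.1779] box [313 116   6  42 208] dir -88.9 wh 41.0 5.0
side blue grasp px [314.603  120.6673] cen [323.1529 196.1176] box [314 189  16  13  85] dir -32.9 wh 8.7 15.4
side brass grasp px [314.603  120.6673] cen [417.1738  93.0471] box [ 361   68  125   41 1421] dir 10.0 wh 125.0 27.5
side brass grasp px [314.603  120.6673] cen [417.6429  85.5   ] box [415  84   6   4  14] dir -14.9 wh 3.0 5.0
side brass grasp px [314.603  120.6673] cen [423.3333  87.1111] box [421  85   6   5   9] dir 37.6 wh 4.9 2.8
side brass grasp px [314.603  120.6673] cen [428.2222  86.3333] box [425  86   7   2   9] dir 4.5 wh 1.0 6.0
side brass grasp px [314.603  120.6673] cen [285.0131 139.7298] box [275 121  22  36 533] dir 86.9 wh 35.0 21.0
side brass grasp px [314.603  120.6673] cen [347.8696 133.6304] box [340 131  16   6  46] dir 1.4 wh 15.0 5.0
side brass grasp px [
[... 1273 characters left out ...]
 [334 199  16  39 196] dir -78.0 wh 11.5 38.6
wrist brass grasp px [323.2938 280.5374] cen [323.5773 295.1691] box [308 284  32  23 485] dir 0.7 wh 22.0 31.0
top blue grasp px [368.3711 172.7282] cen [357.1395 182.4651] box [354 177   7  11  43] dir -70.2 wh 4.4 10.7
top brass grasp px [368.3711 172.7282] cen [365.4444 184.9333] box [360 178  13  12  90] dir 29.2 wh 12.5 10.0
top brass grasp px [368.3711 172.7282] cen [465.8049 188.3171] box [463 179  11  17  41] dir 60.6 wh 17.9 6.5
top brass grasp px [368.3711 172.7282] cen [293.4615 200.    ] box [292 198   4   5  13] dir 63.8 wh 4.4 2.5
vertical px [[314.603  120.6673]
164 309 323 | 168 309 323 | 172 309 323 | 176 309 323 | 180 309 323 |
```

Side view: the jar spans columns 309–323 and the rod is at 315. Wrist view: the jar floor is at column 322.6 and the rod at 323.3. They're aligned.

>>> play_rows(
  deltas=[
    {"dx": 0, "dy": 0, "dz": -0.2, "yaw": 0},
    {"dx": 0, "dy": 0, "dz": -0.4, "yaw": 0},
    {"dx": 0, "dy": 0, "dz": -0.6, "yaw": 0},
    {"dx": 0, "dy": 0, "dz": -0.8, "yaw": 0},
    {"dx": 0, "dy": 0, "dz": -1, "yaw": 0},
  ],
)

```text
clock: 29.42
eef_pos: [0.6188, -0.0837, 0.1526]
eef_rot: [[-0.463, 0.886, -0.0], [0.886, 0.463, 0.0], [0.0, -0.0, -1.0]]
ft_force: [-0.2, 0.1, -0.0]
gripper_width: 0.0126
grip_force: 60.0
```

>>> play_rows(
  deltas=[
    {"dx": 0, "dy": 0, "dz": -0.2, "yaw": 0},
    {"dx": 0, "dy": 0, "dz": -0.4, "yaw": 0},
    {"dx": 0, "dy": 0, "dz": -0.6, "yaw": 0},
  ],
)

```text
clock: 29.67
eef_pos: [0.6189, -0.0837, 0.1376]
eef_rot: [[-0.463, 0.886, -0.0], [0.886, 0.463, 0.0], [0.0, -0.0, -1.0]]
ft_force: [0.6, 0.0, -0.3]
gripper_width: 0.0127
grip_force: 60.0
```

No contact. Going down to z = 0.088.

>>> play_rows(
  deltas=[
    {"dx": 0, "dy": 0, "dz": -0.2, "yaw": 0},
    {"dx": 0, "dy": 0, "dz": -0.4, "yaw": 0},
    {"dx": 0, "dy": 0, "dz": -0.6, "yaw": 0},
    {"dx": 0, "dy": 0, "dz": -0.8, "yaw": 0},
    {"dx": 0, "dy": 0, "dz": -1, "yaw": 0},
  ],
)

```text
clock: 30.08
eef_pos: [0.6189, -0.0837, 0.1127]
eef_rot: [[-0.463, 0.886, -0.0], [0.886, 0.463, -0.0], [-0.0, -0.0, -1.0]]
ft_force: [-0.2, 0.1, 0.7]
gripper_width: 0.0122
grip_force: 60.0
```

>>> play_rows(
  deltas=[
    {"dx": 0, "dy": 0, "dz": -0.2, "yaw": 0},
    {"dx": 0, "dy": 0, "dz": -0.4, "yaw": 0},
    {"dx": 0, "dy": 0, "dz": -0.6, "yaw": 0},
    {"dx": 0, "dy": 0, "dz": -0.8, "yaw": 0},
    {"dx": 0, "dy": 0, "dz": -0.95, "yaw": 0},
  ],
)

```text
clock: 30.5
eef_pos: [0.6188, -0.0837, 0.0888]
eef_rot: [[-0.463, 0.886, -0.0], [0.886, 0.463, -0.0], [0.0, -0.0, -1.0]]
ft_force: [0.8, -1.1, 0.5]
gripper_width: 0.0121
grip_force: 60.0
```

>>> play_rows(
  deltas=[
    {"dx": 0, "dy": 0, "dz": 0, "yaw": 0},
    {"dx": 0, "dy": 0, "dz": 0, "yaw": 0},
    {"dx": 0, "dy": 0, "dz": 0, "yaw": 0},
    {"dx": 0, "dy": 0, "dz": 0.2, "yaw": 0},
    {"dx": 0, "dy": 0, "dz": 0.6, "yaw": 0},
  ],
  gripper=0.45,
)

```text
clock: 30.92
eef_pos: [0.6183, -0.0836, 0.1043]
eef_rot: [[-0.463, 0.886, -0.001], [0.886, 0.463, 0.0], [0.001, -0.001, -1.0]]
ft_force: [0.1, 0.6, 0.4]
gripper_width: 0.0382
grip_force: 0.0
```

>>> play_rows(
  deltas=[
    {"dx": 0, "dy": 0, "dz": 1, "yaw": 0},
    {"dx": 0, "dy": 0, "dz": 2, "yaw": 0},
    {"dx": 0, "dy": 0, "dz": 3, "yaw": 0},
    {"dx": 0, "dy": 0, "dz": 4.2, "yaw": 0},
    {"dx": 0, "dy": 0, "dz": 5.8, "yaw": 0},
  ],
)

```text
clock: 31.33
eef_pos: [0.6177, -0.0835, 0.2504]
eef_rot: [[-0.463, 0.886, -0.002], [0.886, 0.463, 0.0], [0.001, -0.002, -1.0]]
ft_force: [1.1, -0.2, -0.1]
gripper_width: 0.0384
grip_force: 0.0
```

>>> play_rows(
  deltas=[
    {"dx": -1, "dy": -1, "dz": 1, "yaw": 0},
    {"dx": -2, "dy": -2.2, "dz": 1, "yaw": 0},
    {"dx": -3, "dy": -3.4, "dz": 1, "yaw": 0},
    {"dx": -4, "dy": -4.6, "dz": 1, "yaw": 0},
    {"dx": -5, "dy": -6, "dz": 1, "yaw": 0},
  ],
)

```text
clock: 31.75
eef_pos: [0.4934, -0.2332, 0.276]
eef_rot: [[-0.464, 0.886, 0.002], [0.886, 0.464, -0.001], [-0.001, 0.001, -1.0]]
ft_force: [0.3, -0.9, 1.4]
gripper_width: 0.0383
grip_force: 0.0
```

>>> play_rows(
  deltas=[
    {"dx": -0.5, "dy": -1.2, "dz": 0, "yaw": 0},
    {"dx": -0.5, "dy": -2.5, "dz": 0, "yaw": 0},
    {"dx": -0.5, "dy": -4, "dz": 0, "yaw": 0},
    {"dx": -0.5, "dy": -5, "dz": 0, "yaw": 0},
    {"dx": -0.5, "dy": -5, "dz": 0, "yaw": 0},
  ],
)

```text
clock: 32.17
eef_pos: [0.4819, -0.3623, 0.2756]
eef_rot: [[-0.461, 0.887, 0.002], [0.887, 0.461, -0.003], [-0.003, 0.0, -1.0]]
ft_force: [0.3, 0.4, -0.5]
gripper_width: 0.0384
grip_force: 0.0
```

```bash
cat > fin.py <<'E'
from h import *
np.set_printoptions(precision=4,suppress=True)
o=manip.get_obs();print(o['clock'],o['eef_pos'],o['ft_force'])
for n in("top","side"):
    s=manip.get_image(n);cv2.imwrite(f"pics/fin_{n}.png",s);H,S,V=cv2.split(cv2.cvtColor(s,cv2.COLOR_BGR2HSV))
    for nm,m in(('red',((H<4)|(H>175))&(S>150)&(V>50)),('blue',(H>105)&(H<124)&(S>140)&(V>40)),('black',V<60)):
        nn,l,st,ce=cv2.connectedComponentsWithStats(m.astype('u1'))
        for i in range(1,nn):
            x,y=ce[i]
            if 8<st[i,4]<900 and ((n=='side' and 290<x<420 and 110<y<260) or (n=='top' and 280<x<490 and 150<y<260)):print(n,nm,st[i],ce[i])
print('handle top upright (red,blue)',proj("side",[[.575,.0665,.131],[.6235,-.0935,.131]]).tolist(),proj("top",[[.575,.0665,.131],[.6235,-.0935,.131]]).tolist())
E
python3 fin.py
```

```text
32.1667 [ 0.4819 -0.3623  0.2756] [ 0.2794  0.3781 -0.5192]
top red [466 175  20  19 289] [475.1142 183.5848]
top red [290 194  25  24 198] [303.3182 208.8586]
top red [295 198  12   7  41] [299.9756 201.5366]
top blue [354 177  25  23 180] [363.7278 190.7389]
top blue [365 180   6   6  17] [367.5882 183.2941]
top black [420 170  12  37 209] [425.4402 188.0478]
top black [364 175  11  12  68] [370.0147 179.5   ]
top black [359 184  16  11  29] [365.8621 190.9655]
top black [296 194  11   5  29] [300.5862 196.1379]
side red [342 120  15  11 140] [348.8214 124.9786]
side red [307 193   7  15  69] [309.6667 200.6232]
side red [297 229  29  18 223] [311.1121 239.2018]
side blue [314 154   5  13  58] [316.069  160.3276]
side blue [314 189  16  13  86] [323.186  196.1744]
side black [322 158  31  13 168] [337.1964 163.9524]
side black [322 188   3   8   9] [323.5556 191.1111]
handle top upright (red,blue) [[308.9467712234922, 187.4351040886126], [315.0767167271877, 149.04354877128446]] [[299.77894487062474, 197.5642389131929], [370.1602918674387, 177.44730811561092]]
```

```bash
python3 - <<'E'
from h import *
np.set_printoptions(precision=4,suppress=True)
for nm,t,s,f in(('red',(300,201.5),(309.7,200.6),(.575,.067,.013)),('blue',(367.6,183.3),(316,160.3),(.6235,-.0935,.013))):
    p,e=tri(t,s);d=p-np.array(f);print(nm,p,'err',e,'lean from floor centre',np.degrees(np.arctan2(np.hypot(*d[:2]),d[2])))
for n,k in(("top",(424,330)),):
    pass
a=cv2.imread('pics/top0.png');b=cv2.imread('pics/fin_top.png')
# bystanders: whole-picture change boxes
d=(cv2.absdiff(a,b).max(2)>60).astype('u1')
for nm,(x,y) in dict(dish=(429,290),stack=(311,121),reagent=(474,186),sanit=(466,237)).items():print(nm,int(d[y-25:y+25,x-25:x+25].sum()))
E
```

```text
red [0.5721 0.0679 0.0998] err 0.0032626615449381354 lean from floor centre 2.025719284842303
blue [ 0.6174 -0.0891  0.1037] err 0.005241728924513322 lean from floor centre 4.739972482548858
dish 0
stack 0
reagent 0
sanit 0
```

```bash
python3 -c "
from workcell import manip
print(manip.get_obs()['qd'].round(2));print(manip.job_done())"
```

```text
[ 1.83 -0.86  1.55  0.3  -0.12  0.32]
the job is handed in; nothing more can be done
None
```

I handed the job in at about 32 s: both loops stand in their matching jars and the spatula lies in the free compartment, with the jars, bottles and dishes unshifted in the final images; the verdict itself was not reported.

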